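Draw the guarded drive-lock bolt with the hooked rod

TASK

The lathe's drive-lock bolt sits deep under the low bar guard, where a hand does not fit. Take the hooked rod by its handle, reach it in through the guard's open front, catch the bolt's upright knob from behind and draw the bolt towards the open front, fully back to its stop. Then bring the rod out and lay it down flat on the bench, clear of the guard; touch the bolt only with the rod, and leave the wooden cup, the loose octagonal blank beside it and the small offcut near the guard where they are.

Things in the scene. Friction and masses are not known exactly. Their poses are not given: they have to be found in the camera images.
- guard: Fixed dark steel cage on a 14 mm board (195 x 200); cage 175 deep (x), 190 wide (y), top at z = 104. Origin: on the bench, middle of its open front; +x into the cage, +y left, z up. Opening 174 wide, free from z = 18 to the 5 mm roof bars (front to back, 22 apart, bolt visible between), underside z = 96. Side and back plates up to z = 64; back's inner face x = 171. Inside, only the knob is above z = 48.
- bolt_slide (a joint): Travel in m of the bolt (14 mm diameter steel bar along the guard's x that carries the knob): 0 fully shot (rearward), 0.045 drawn to its stop towards the open front. Starts between 0 and 0.010. Slides with about 3 N of friction, stays where it is left.
- hook: Loose hooked rod, 130 to 210 g, lying flat. Origin: underside of the handle's middle; x along the rod to the hook, z up. Wooden handle 110 mm long (x -55 to 55), 24 wide, 36 high. Steel rod, 8 thick, axis 18 above the origin, runs to x = 210, bends to -y (right), and turns back at y = -42 to end at x = 188: a flat J open towards the handle, 34 clear inside. Balances within the handle.
- hook_grip (a point): Middle of the hooked rod's handle, on the rod's axis, 18 mm above the handle's underside.
- hook_end (a point): Middle of the hook's cross piece: x = 210, y = -21, z = 18 mm in the hooked rod's frame (centre of the 8 mm thick bar).
- cup: Loose turned wooden cup, 66 mm diameter, 68 high, standing near the bench's front edge, right of the hooked rod; origin at its foot's centre. Leave it alone.
- block: Loose octagonal wood blank, about 68 x 70 x 31 mm, lying on the bench right of the cup; origin in the middle of its underside. Leave it alone.
- bolt: The sliding bolt inside the guard: a low steel bar with an upright pin as its knob, 12 mm diameter, standing free from z = 43 to 84 mm above the bench; origin on the pin's axis at z = 58. The pin stands on the guard's middle line (guard y = 0), at guard x = 105 with the bolt fully shot and 60 fully drawn.
- offcut: Loose small wooden offcut, 32 x 47 x 22 mm, lying on the bench between guard and lathe timber; origin in the middle of its underside. Leave it alone.

How it is judged (in metres and radians):
On the way:
1. the rod is drawing the bolt: it bears on the knob while the bolt is more than 20 mm drawn (contact force between hook and bolt above 0.3 N and value of joint bolt_slide above 0.02 m), for 0.05 s.
At the end, for the whole second after the job is handed in: The bolt is drawn to within 8 mm of its stop, and the hooked rod lies at rest flat on the bench (handle middle and hook both with their axis less than 40 mm above the bench), its hook outside the guard (more than 10 mm) and the rod touching neither guard nor bolt (value of joint bolt_slide above 0.037 m and height (world z) of each of hook_grip, hook_end below 0.04 m and (x of hook_end in the frame of guard below -0.01 m or y of hook_end in the frame of guard above 0.11 m or y of hook_end in the frame of guard below -0.11 m or x of hook_end in the frame of guard above 0.185 m) and contact force between hook and guard below 0.1 N and contact force between hook and bolt below 0.1 N and linear speed of hook below 0.02 m/s).
It fails at once if the gripper or arm touches the bolt (contact force between any of the fingers, the arm and bolt above 0.5 N).
It fails at once if the cup is shifted by more than 30 mm (distance of cup from where it was at the start of the episode above 0.03 m).
It fails at once if the wood blank is shifted by more than 30 mm (distance of block from where it was at the start of the episode above 0.03 m).
It fails at once if the small offcut is shifted by more than 30 mm (distance of offcut from where it was at the start of the episode above 0.03 m).
It also fails if it takes over 69 s, if anything falls off the work surface, if the arm or the gripper's body presses on something with over 40 N, if the wrist force passes 120 N, or if a joint passes its speed limit or range.

ROBOT

A 6-joint arm with a two-finger parallel gripper is mounted at the origin on a cart in front of the work surface, level with it; the furniture and walls round the work are solid. World frame = base frame: x ahead of the robot, y to its left, z up, the work surface at z = 0. Lengths are in mm, angles in degrees, forces in N, time in s.
With the tool pointing down it reaches from about 275 to 825 mm from the base axis. Payload 5.2 kg.
Tool frame: the origin (TCP) lies at the very end of the fingers, on their centre line; the grasp point (between the pads) lies ctrl.grasp_offset behind it (ctrl.grasp_offset is the distance from the TCP to the grasp point, in mm); z points along the fingers, y is the direction in which the jaws open and shut (so a half turn about z gives the same grasp; the last joint's range is limited). The gripper opens to 93 mm and grips with 3 to 60 N. Pads are 15 mm wide; open, the fingers measure 128 mm over their backs; the gripper's body (75 mm by 188 mm) begins 65 mm behind the grasp point.
Start: joints at [-85.588, 14.817, 87.949, -0, 77.235, -11.62], TCP at [151.911, -528.61, 218.653] pointing down, gripper open.
Joint ranges: [-179.93, 179.93], [-52.35, 119.4], [10.71, 147.94], [-69.91, 249.91], [12.55, 155.21], [-178.61, 178.61]. Speed limits (degrees/s): [147.25, 147.25, 180, 180, 180, 180].

INTERFACE

Orientations are given as [roll, pitch, yaw] about the fixed x, y, z axes, in that order (R = Rz(yaw) Ry(pitch) Rx(roll)).
In Python, from station import ctrl gives the robot as it stands.
- The arm moves only by the tool jog_arm, never from a script. Its argument "increments" is a list of rows, each a list of 6 numbers: the shift along the tool's x, y, z scaled (see below), then the turn, a rotation vector about the tool's x, y, z scaled (see below). In form: [[x, y, z, rx, ry, rz], ...]. A call has exactly 8 rows; each row shifts and turns the pose as measured when the row begins, along the tool's axes as they then stand; what a row does not reach is not made up. The controller multiplies each number of a shift by 0.04 m and each number of a turn by 4 degrees. A row lasts 1/12 s, in which the tool goes at most 41.7 mm and 7.16 degrees, less where a joint would pass 70% of its speed; a pose out of reach is approached as far as the arm can. A call with a number of a shift or a turn outside -1 to 1 is refused whole. A call with a gripper value outside its range is refused whole. "fingers" is the gripper command: -1 is shut, 1 is fully open, values between are in proportion, set as the call begins (left out, the last holds). The fingers move at their own pace and stop on an object; "grip_force" is the grip in N (left out, the last holds). Time passes only in rows, so rows that do not move let the fingers close, or fill a call up. It gives the time, the measured TCP pose, the force and the opening at its end, in the units of the state.
- ctrl.state(): the state, without advancing time (a new reading comes with each control period).
- ctrl.get_image(name): name is "scene" or "top" or "wrist"; returns the picture (400x640x3 uint8, red, green, blue); there is no depth.
- ctrl.camera_model(name): a dict with "fov_y" (degrees; the focal length in pixels is half the picture's height over the tangent of half this angle, whatever the lens; pixels are square), "cx", "cy" (the principal point, pixels), "k1" (the pictures are not rectified: a ray, as slopes to the right and down, at radius r is drawn at 1 + k1 r^2 times it, then the intrinsics apply), "extrinsics" (4x4, takes a point from world to camera coordinates). Camera axes: x right, y down, z forward; pixel columns grow to the right and rows downward; lengths in mm; the calibration is good to about 2 mm. A picture is of the moment at which its call begins: read the wrist's pose just before it. camera_model takes no time and is no camera call; for the wrist camera it gives the pose at the moment of the call.
- ctrl.hand_in(): hands the job in, once; it reports no verdict.
The state is a dict: "time_s": time; "joint_positions": joint angles; "joint_vel": joint speeds; "joint_torque": joint torques, N m; "eef_pos": TCP position; "tool_rot": TCP orientation; "force": force on the tool from outside, world axes, zero at the start; "wrist_torque": the same for the moment, N m; "gripper_width": finger opening in mm.
Only numpy, scipy, OpenCV 4.12 (cv2) and the standard library are available. Lean on these libraries where they do the work, as an engineer would, in place of code of your own. Each camera call takes 0.05 s, during which the arm holds its last target.

## Working session

There is one attempt and no reset: what is moved stays moved. The work goes in short steps, Python scripts to look and compute and a tool call to move; the robot and the scene stay as the last step left them, time stands still between calls to the robot, and variables do not carry over. Pictures are saved under pics/ and viewed, and the job is handed in when it is done.

Besides the shell and the picture viewer there is one more tool, called after "Call:" in YAML: its name, and indented under it one key for each argument. jog_arm: Moves the arm, as the interface text tells. Shifts and turns lie within -1 to 1; 1 stands for 0.04 m of shift or 4 degrees of turn. Its arguments: {"type":"object","properties":{"increments":{"type":"array","items":{"type":"array","items":{"type":"number","minimum":-1,"maximum":1}}},"fingers":{"type":"number"},"grip_force":{"type":"number"}},"required":["increments"]}

```bash
mkdir -p pics; ls
python3 - <<'E'
from station import ctrl
import cv2
print(ctrl.state(), ctrl.grasp_offset)
for n in ["scene","top","wrist"]:
    im=ctrl.get_image(n); cv2.imwrite(f"pics/{n}0.png",im[:,:,::-1]); 
    print(n,ctrl.camera_model(n))
E
```

```text
pics
{'time_s': 0.0, 'joint_positions': array([-8.55890848e+01,  1.48594597e+01,  8.80083083e+01,  4.69222689e-04,
        7.72331361e+01, -1.16236754e+01]), 'joint_vel': array([-0.07470753, -0.05923304,  0.03040592,  0.08920624, -0.08580265,
       -0.01155453]), 'joint_torque': array([-4.28099293e-04, -4.37307644e+01, -2.84006095e+01,  7.18302350e-02,
        4.15026792e-02, -1.33911312e-04]), 'eef_pos': array([ 151.86698602, -528.08200268,  217.83520443]), 'tool_rot': array([-1.79901257e+02, -2.07784796e-02,  1.60344686e+01]), 'force': array([-0.00154078,  0.92591164,  0.02441393]), 'wrist_torque': array([-0.007645  , -0.02624213,  0.00772835]), 'gripper_width': 93.48059931507905} 18.8
scene {'fov_y': 55.644109711648575, 'cx': 316.95848565970874, 'cy': 196.54427951585893, 'k1': 0.025728797614315242, 'extrinsics': array([[-7.71987687e-01, -6.35620632e-01, -4.62852973e-03,
         3.90070013e+02],
       [-4.47538302e-01,  5.48695965e-01, -7.06146024e-01,
         2.99200462e+02],
       [ 4.51380637e-01, -5.43064591e-01, -7.08051107e-01,
         7.81942761e+02],
       [ 0.000000
[... 310 characters left out ...]
.33516334e-03, -1.07673805e-01,
         5.04697850e+02],
       [ 1.07651176e-01,  1.16317471e-02, -9.94120680e-01,
         1.40748480e+03],
       [ 0.00000000e+00,  0.00000000e+00,  0.00000000e+00,
         1.00000000e+00]])}
wrist {'fov_y': 67.55928247411607, 'cx': 317.12318863542436, 'cy': 197.04404314169778, 'k1': 0.011722830159092281, 'extrinsics': array([[ 2.76360654e-01, -9.61053999e-01, -7.22187624e-06,
        -5.49984225e+02],
       [-9.19453781e-01, -2.64400283e-01,  2.91027892e-01,
        -3.33894725e+01],
       [-2.79695429e-01, -8.04220183e-02, -9.56714569e-01,
         3.90444835e+02],
       [ 0.00000000e+00,  0.00000000e+00,  0.00000000e+00,
         1.00000000e+00]])}
```

View pics/scene0.png

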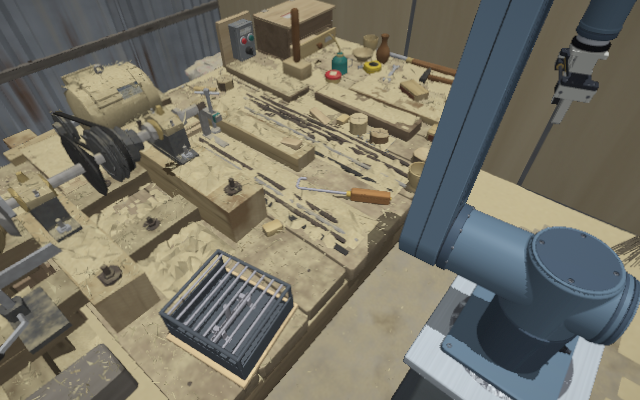

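View pics/top0.png

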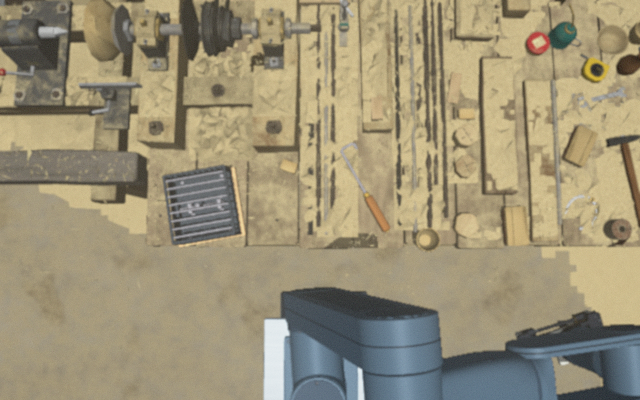

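View pics/wrist0.png

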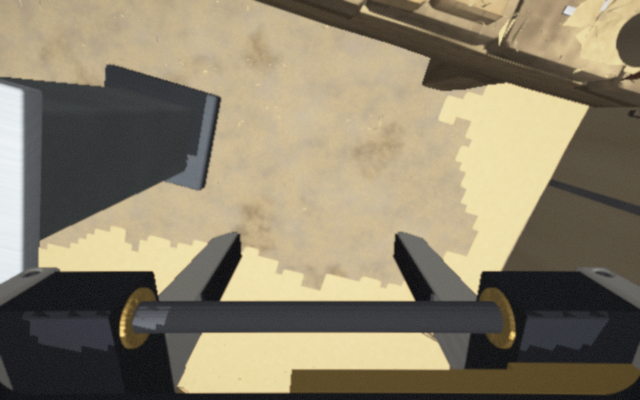

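```bash
cat > h.py <<'E'
from station import ctrl
import numpy as np, cv2
def K(m):
    f=200/np.tan(np.radians(m["fov_y"]/2)); return f
def pix2w(n,u,v,z,m=None):
    m=m or ctrl.camera_model(n); f=K(m)
    d=np.array([(u-m["cx"])/f,(v-m["cy"])/f]); s=d.copy()
    for _ in range(20): s=d/(1+m["k1"]*(s@s))
    E=m["extrinsics"]; R=E[:3,:3]; t=E[:3,3]
    c=-R.T@t; r=R.T@np.array([s[0],s[1],1]); 
    return c+r*(z-c[2])/r[2]
def w2pix(n,p,m=None):
    m=m or ctrl.camera_model(n); f=K(m); E=m["extrinsics"]
    q=E[:3,:3]@np.array(p,float)+E[:3,3]; s=q[:2]/q[2]
    s=s*(1+m["k1"]*(s@s)); return s*f+np.array([m["cx"],m["cy"]])
def crop(src,dst,x0,y0,w,h,k):
    im=cv2.imread(src)[y0:y0+h,x0:x0+w]; cv2.imwrite(dst,cv2.resize(im,None,fx=k,fy=k,interpolation=cv2.INTER_CUBIC))
E
python3 - <<'E'
from h import *
crop("pics/top0.png","pics/t_guard.png",150,150,110,110,5)
crop("pics/top0.png","pics/t_hook.png",320,130,130,130,4)
crop("pics/scene0.png","pics/s_guard.png",150,235,160,150,4)
crop("pics/scene0.png","pics/s_hook.png",250,150,200,120,4)
E
```

```text
(no output)
```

View pics/t_guard.png

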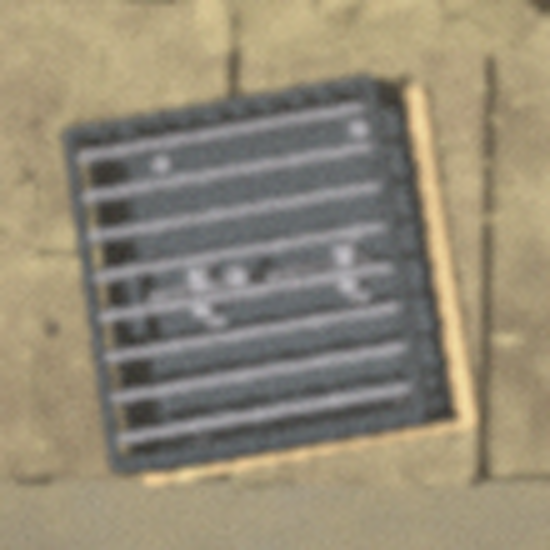

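View pics/t_hook.png

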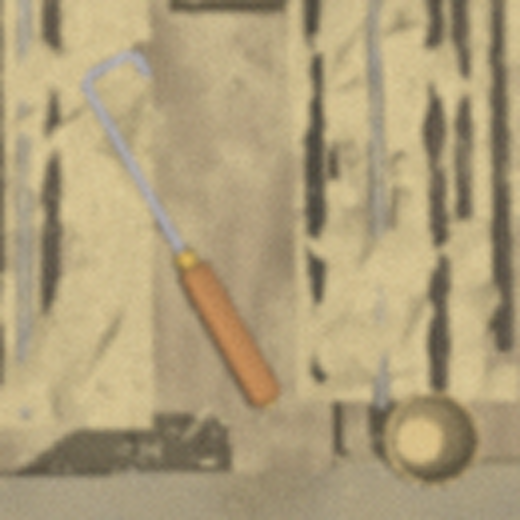

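View pics/s_guard.png

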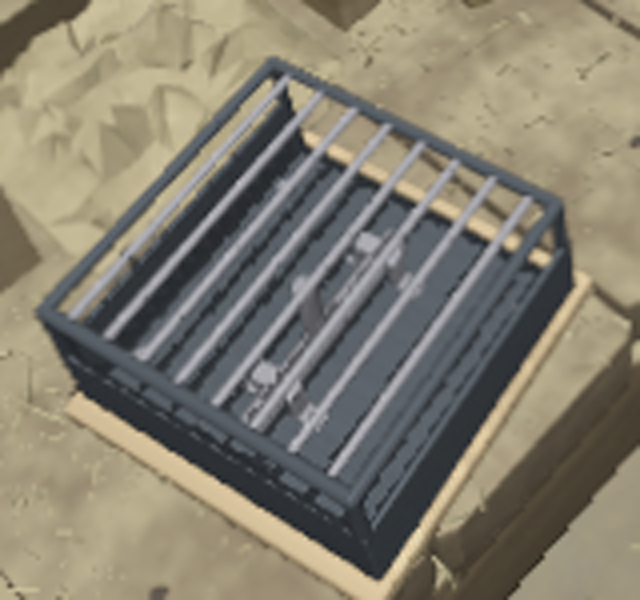

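View pics/s_hook.png

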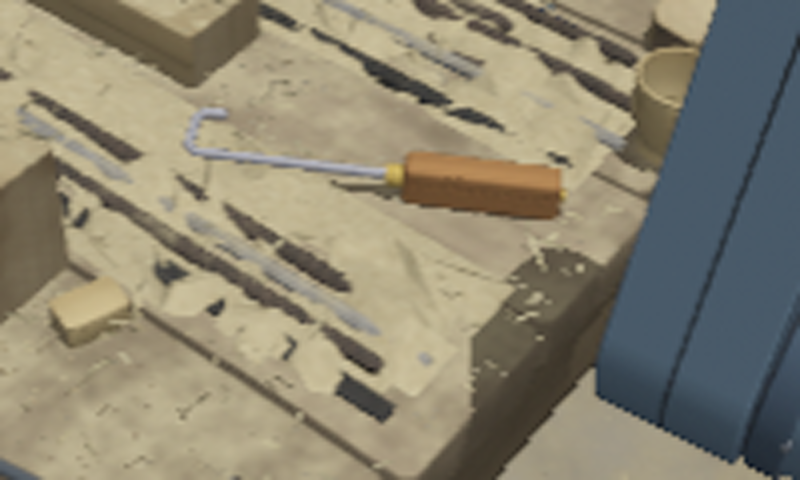

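```bash
cat > fit.py <<'E'
from h import *
from scipy.optimize import least_squares
T=ctrl.camera_model("top");S=ctrl.camera_model("scene")
obs=[("top",(65,130),150,150,5,(175,95,104)),("top",(113,472),150,150,5,(175,-95,104)) ] if 0 else []
# guard +x points to image-left(top view): back=left; guard +y = left facing +y world => -x world => image down
obs=[("top",(65,130),150,150,5,(175,-95,104)),("top",(112,472),150,150,5,(175,95,104)),
("scene",(42,312),150,235,4,(175,-95,104)),("scene",(275,60),150,235,4,(0,-95,104)),("scene",(563,200),150,235,4,(0,95,104)),("scene",(360,500),150,235,4,(175,95,104))]
def w(p,g):
    c,s=np.cos(p[2]),np.sin(p[2]); return np.array([p[0]+c*g[0]-s*g[1],p[1]+s*g[0]+c*g[1],g[2]])
def res(p):
    r=[]
    for n,px,x0,y0,k,g in obs:
        q=w2pix(n,w(p,g),T if n=="top" else S); r.append(q-(np.array([x0,y0])+(np.array(px)+.5)/k-.5))
    return np.concatenate(r)
f=least_squares(res,[500,150,np.radians(100)]); print(f.x[:2],np.degrees(f.x[2]),f.fun.round(1))
G=f.x
m={"top":T,"scene":S}
print("pinline")
for n,px,x0,y0,k in [("top",(235,275),150,150,5),("scene",(303,283),150,235,4)]:
    u=np.array([x0,y0])+(np.array(px)+.5)/k-.5
    q=pix2w(n,u[0],u[1],84,m[n]); c,s=np.cos(G[2]),np.sin(G[2]); d=q[:2]-G[:2]; print(n,q,"guard",c*d[0]+s*d[1],-s*d[0]+c*d[1])
# overlays
for n,x0,y0,W,k in [("top",150,150,110,5),("scene",150,235,160,4)]:
    im=cv2.imread(f"pics/{n}0.png")[y0:y0+W,x0:x0+W]; im=cv2.resize(im,None,fx=k,fy=k,interpolation=cv2.INTER_CUBIC)
    def P(g): 
        u=w2pix(n,w(G,g),m[n]); return tuple(int(a) for a in ((u-[x0,y0]+.5)*k))
    for a,b in [((0,-95),(0,95)),((0,95),(175,95)),((175,95),(175,-95)),((175,-95),(0,-95))]:
        cv2.line(im,P((*a,104)),P((*b,104)),(0,0,255),1); cv2.line(im,P((*a,14)),P((*b,14)),(0,255,0),1); cv2.line(im,P((*a,14)),P((*a,104)),(255,0,255),1)
    for X in (60,105): cv2.line(im,P((X,0,43)),P((X,0,84)),(0,255,255),1)
    cv2.imwrite(f"pics/fit_{n}.png",im)
# hook
print("hook")
for name,px,z in [("handle_near",(264,392),30),("handle_far",(190,268),30),("ferrule",(187,259),18),("corner",(90,82),18),("crossend",(130,60),18),("tip",(150,74),18)]:
    u=np.array([320,130])+(np.array(px)+.5)/4-.5; print(name,pix2w("top",*u,z,T).round(1))
for name,px,z in [("fer",(392,174),18),("corner",(192,152),18),("crossend",(198,115),18),("tip",(226,114),18),("hend",(560,180),36)]:
    u=np.array([250,150])+(np.array(px)+.5)/4-.5; print("scene",name,pix2w("scene",*u,z,S).round(1))
for name,px,z in [("cup",(430,435),60)]:
    u=np.array([320,130])+(np.array(px)+.5)/4-.5; print(name,pix2w("top",*u,z,T).round(1))
print("offcut",pix2w("top",288,166,20,T),"block",pix2w("top",515,226,31,T), "bench edge",pix2w("top",200,246,0,T), pix2w("top",380,246,0,T))
E
python3 fit.py
```

```text
[479.72763408 238.16809175] 100.5073377968089 [-1.   0.4 -0.   1.6 -2.1 -0.5 -0.1 -2.9  2.2 -1.5 -0.5  1.5]
pinline
top [465.62688296 335.08279423  84.        ] guard 97.86102757651636 -3.8092019567099413
scene [464.54547814 333.39897827  84.        ] guard 96.40265312907427 -2.438867496168852
hook
handle_near [ 406.6 -182.7   30. ]
handle_far [ 493.5 -131.6   30. ]
ferrule [ 501.1 -130.4   18. ]
corner [628.5 -61.9  18. ]
crossend [644.5 -90.6  18. ]
tip [ 634.3 -104.8   18. ]
scene fer [ 501.2 -130.9   18. ]
scene corner [625.1 -58.7  18. ]
scene crossend [647.7 -90.9  18. ]
scene tip [ 632.5 -104.7   18. ]
scene hend [ 398.8 -183.2   36. ]
cup [ 376.2 -292.5   60. ]
offcut [582.0321403   92.61575918  20.        ] block [ 411.22427211 -545.8552898    31.        ] bench edge [353.94400583 344.11348106   0.        ] [ 355.63302074 -169.54384236    0.        ]
```

View pics/fit_top.png

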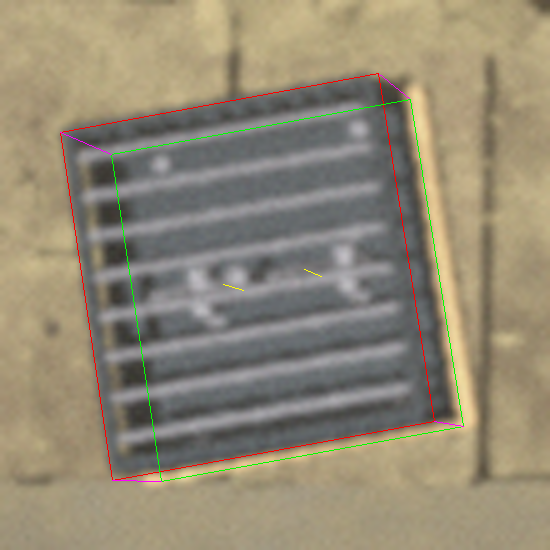

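View pics/fit_scene.png

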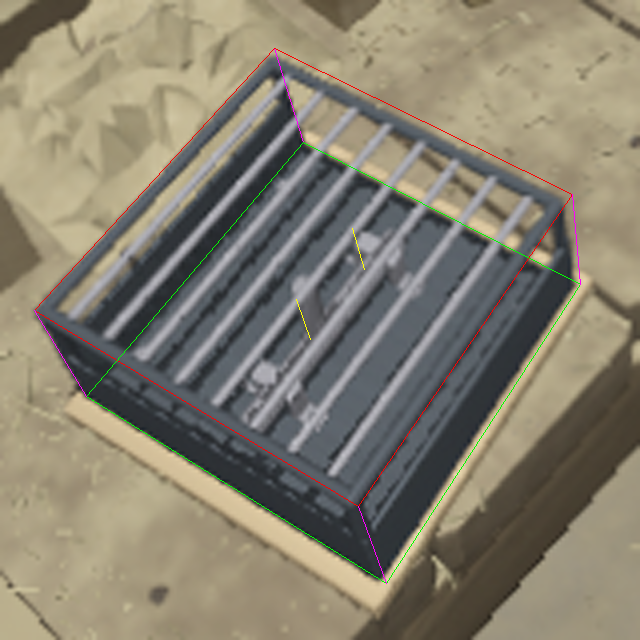

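Call:
jog_arm:
  increments:
    - [0.6,-0.43,0,0,0,0]
    - [0.6,-0.43,0,0,0,0]
    - [0.6,-0.43,0,0,0,0]
    - [0.6,-0.43,0,0,0,0]
    - [0.6,-0.43,0,0,0,0]
    - [0.6,-0.43,0,0,0,0]
    - [0.6,-0.43,0,0,0,0]
    - [0.6,-0.43,0,0,0,0]
  fingers: 1
  grip_force: 40

```text
time_s: 0.82
eef_pos: [299.5, -339.3, 214.6]
tool_rot: [-179.7, 0.1, 15.4]
force: [0.7, -1.2, -0.4]
gripper_width: 93.4
```

Call:
jog_arm:
  increments:
    - [0.64,-0.35,0,0,0,-0.4]
    - [0.64,-0.35,0,0,0,-0.4]
    - [0.64,-0.35,0,0,0,-0.4]
    - [0.64,-0.35,0,0,0,-0.4]
    - [0.64,-0.35,0,0,0,-0.4]
    - [0.64,-0.35,0,0,0,-0.4]
    - [0.64,-0.35,0,0,0,-0.4]
    - [0.64,-0.35,0,0,0,-0.4]

```text
time_s: 1.48
eef_pos: [454.8, -149.9, 214.1]
tool_rot: [-179.6, 0.0, 28.7]
force: [-0.1, -1.1, -0.6]
gripper_width: 93.1
```

Run:
```python
from h import *
s=ctrl.state(); print(s["eef_pos"],s["tool_rot"],s["joint_vel"].round(1))
import json
m=ctrl.camera_model("wrist"); im=ctrl.get_image("wrist"); cv2.imwrite("pics/w1.png",im[:,:,::-1])
m["extrinsics"]=m["extrinsics"].tolist(); json.dump(m,open("w1.json","w"))
```

```text
[ 454.78802162 -149.93963818  214.12451821] [-1.79594890e+02  2.78899804e-02  2.87223771e+01] [ 45.4   9.4 -11.1   0.3   1.4  25. ]
```

View pics/w1.png

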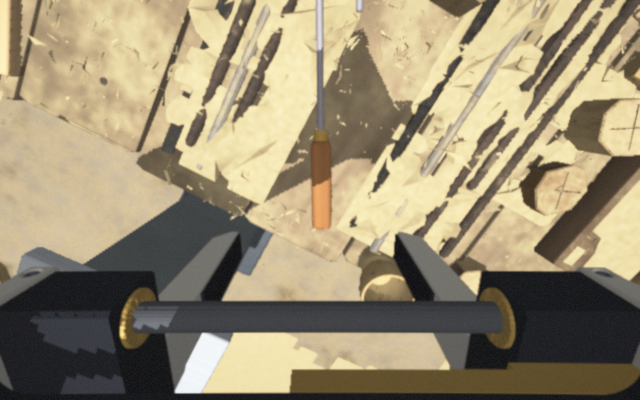

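```bash
cat > wl.py <<'E'
from h import *
import json,sys
nm=sys.argv[1]
s=ctrl.state(); print(s["eef_pos"].round(1),s["tool_rot"].round(1),s["force"].round(1),s["gripper_width"],s["joint_vel"].round(1))
for n in sys.argv[2:]:
    m=ctrl.camera_model(n); im=ctrl.get_image(n); cv2.imwrite(f"pics/{n}_{nm}.png",im[:,:,::-1])
    m["extrinsics"]=m["extrinsics"].tolist(); json.dump(m,open(f"{n}_{nm}.json","w"))
E
python3 wl.py 2 wrist
python3 - <<'E'
from h import *
crop("pics/wrist_2.png","pics/w2c.png",240,0,160,250,3)
E
```

```text
[ 456.9 -145.7  214.2] [-179.5   -0.2   28.9] [1.6 3.2 0.3] 92.71449066139203 [-4.2 -1.   1.7 -2.   0.4 -4.7]
```

View pics/w2c.png

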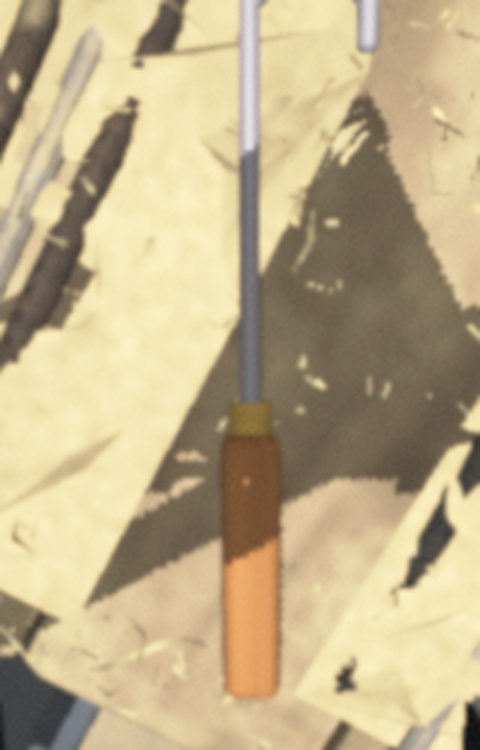

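Run:
```python
from h import *
import json
m=json.load(open("wrist_2.json")); m["extrinsics"]=np.array(m["extrinsics"])
def g(px,z):
    u=np.array([240,0])+(np.array(px)+.5)/3-.5; return pix2w("wrist",*u,z,m)
a=g((252,690),34);b=g((250,437),36);c=g((250,402),18);d=g((249,2),18);t=g((368,50),18)
for x in(a,b,c,d,t):print(x.round(1))
print((a+b)/2, np.degrees(np.arctan2(*(b-a)[1::-1])),np.degrees(np.arctan2(*(d-c)[1::-1])),np.hypot(*(b-a)[:2]))
```

```text
[ 403.1 -183.7   34. ]
[ 494.  -131.7   36. ]
[ 504.2 -126.3   18. ]
[623.6 -58.9  18. ]
[ 631.  -103.1   18. ]
[ 448.55015285 -157.72231447   35.        ] 29.74524098252324 29.435074703783982 104.7248996533226
```

Call:
jog_arm:
  increments:
    - [-0.04,0.02,0.5,0,0,-0.02]
    - [-0.04,0.02,0.55,0,0,-0.02]
    - [-0.04,0.02,0.55,0,0,-0.02]
    - [-0.04,0.02,0.55,0,0,-0.02]
    - [-0.04,0.02,0.55,0,0,-0.02]
    - [-0.04,0.02,0.5,0,0,-0.02]
    - [-0.04,0.02,0.4,0,0,0]
    - [0,0,0.1,0,0,0]

```text
time_s: 2.25
eef_pos: [447.9, -160.2, 61.8]
tool_rot: [-179.9, -0.1, 29.6]
force: [0.0, -0.6, 0.2]
gripper_width: 93.0
```

```bash
python3 wl.py 3 wrist
```

```text
[ 447.9 -160.2   61.8] [-1.799e+02 -1.000e-01  2.960e+01] [ 0.  -0.6  0.2] 93.0247280415177 [-0.6  3.5  2.5  0.1 -5.9 -0.2]
```

View pics/wrist_3.png

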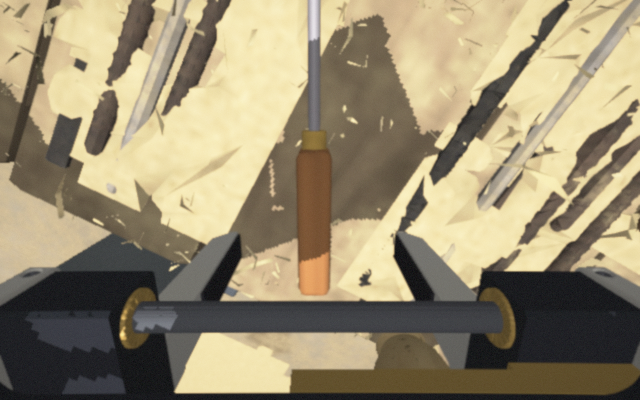

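Call:
jog_arm:
  increments:
    - [0.01,-0.01,0.3,0,0,0]
    - [0.01,-0.01,0.3,0,0,0]
    - [0.01,0,0.25,0,0,0]
    - [0.01,0,0.25,0,0,0]
    - [0.01,0,0.15,0,0,0]
    - [0,0,0.1,0,0,0]
    - [0,0,0.05,0,0,0]
    - [0,0,0,0,0,0]

```text
time_s: 2.97
eef_pos: [452.6, -162.7, 8.3]
tool_rot: [179.7, -0.3, 29.4]
force: [0.4, -0.7, 0.2]
gripper_width: 92.9
```

Call:
jog_arm:
  increments:
    - [0,-0.05,0.04,0,0,0]
    - [0,-0.03,0.03,0,0,0]
    - [0,0,0,0,0,0]
    - [0,0,0,0,0,0]
    - [0,0,0,0,0,0]
    - [0,0,0,0,0,0]
    - [0,0,0,0,0,0]
    - [0,0,0,0,0,0]

```text
time_s: 3.63
eef_pos: [452.2, -160.4, 7.3]
tool_rot: [179.5, -0.4, 29.5]
force: [-0.4, 0.2, -0.7]
gripper_width: 92.8
```

```bash
python3 wl.py 4 wrist
```

```text
[ 452.2 -160.4    7.3] [179.5  -0.4  29.5] [-0.4  0.2 -0.7] 92.80675971376463 [ 0.1 -0.2 -0.2  0.  -0.1  0.1]
```

View pics/wrist_4.png

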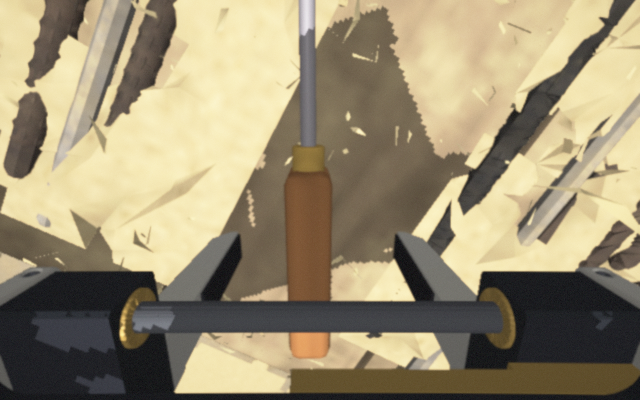

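Call:
jog_arm:
  increments:
    - [0,-0.1,0.05,0,0,0]
    - [0,-0.05,0.03,0,0,0]
    - [0,0,0,0,0,0]
    - [0,0,0,0,0,0]
    - [0,0,0,0,0,0]
    - [0,0,0,0,0,0]
    - [0,0,0,0,0,0]
    - [0,0,0,0,0,0]

```text
time_s: 4.35
eef_pos: [448.8, -154.4, 3.5]
tool_rot: [179.5, -0.3, 29.5]
force: [0.0, 0.5, -0.2]
gripper_width: 93.1
```

Call:
jog_arm:
  increments:
    - [0,0,0,0,0,0]
    - [0,0,0,0,0,0]
    - [0,0,0,0,0,0]
    - [0,0,0,0,0,0]
    - [0,0,0,0,0,0]
    - [0,0,0,0,0,0]
    - [0,0,0,0,0,0]
    - [0,0,0,0,0,0]
  fingers: -1
  grip_force: 40

```text
time_s: 5.02
eef_pos: [449.0, -154.7, 3.6]
tool_rot: [179.5, -0.4, 29.5]
force: [-0.5, -1.2, 0.6]
gripper_width: 44.4
```

Call:
jog_arm:
  increments:
    - [0,0,0,0,0,0]
    - [0,0,0,0,0,0]
    - [0,0,0,0,0,0]
    - [0,0,0,0,0,0]
    - [0,0,0,0,0,0]
    - [0,0,0,0,0,0]
    - [0,0,0,0,0,0]
    - [0,0,0,0,0,0]
  fingers: -1

```text
time_s: 5.68
eef_pos: [449.2, -154.8, 3.7]
tool_rot: [179.5, -0.4, 29.5]
force: [1.7, 0.4, -0.8]
gripper_width: 24.2
```

```bash
python3 wl.py 5 wrist top
```

```text
[ 449.2 -154.8    3.7] [179.5  -0.4  29.5] [ 1.7  0.4 -0.8] 24.222992639304753 [ 0.1  0.2 -0.1 -0.1  0.1 -0. ]
```

View pics/wrist_5.png

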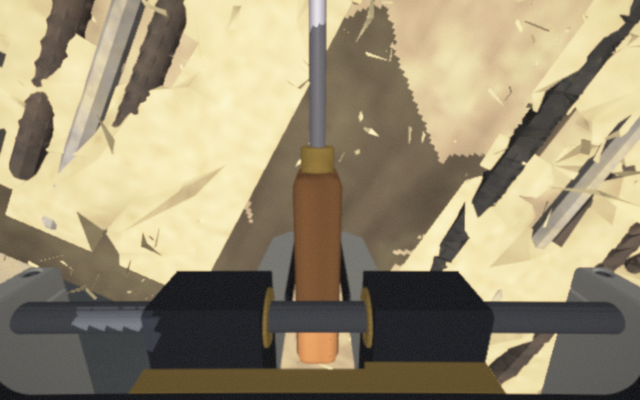

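View pics/top_5.png

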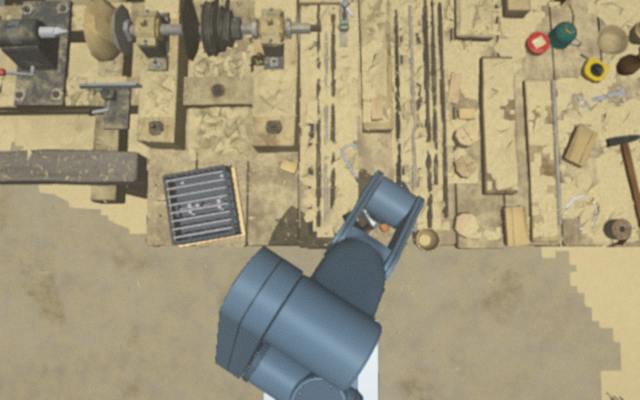

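Call:
jog_arm:
  increments:
    - [0,0,-0.2,0,0,0]
    - [0,0,-0.4,0,0,0]
    - [0,0,-0.6,0,0,0]
    - [0,0,-0.6,0,0,0]
    - [0,0,-0.6,0,0,0]
    - [0,0,-0.6,0,0,0]
    - [0,0,-0.4,0,0,0]
    - [0,0,-0.2,0,0,0]

```text
time_s: 6.45
eef_pos: [443.3, -151.2, 152.9]
tool_rot: [-179.8, -0.0, 29.5]
force: [0.8, -0.5, -2.1]
gripper_width: 23.7
```

Call:
jog_arm:
  increments:
    - [0,0,0,0,0,-0.5]
    - [0,0,0,0,0,-1]
    - [0,0,0,0,0,-1]
    - [0,0,0,0,0,-1]
    - [0,0,0,0,0,-1]
    - [0,0,0,0,0,-1]
    - [0,0,0,0,0,-1]
    - [0,0,0,0,0,-1]

```text
time_s: 7.12
eef_pos: [441.5, -150.0, 154.9]
tool_rot: [-179.9, -0.1, 60.8]
force: [0.5, 0.7, -2.2]
gripper_width: 23.8
```

Call:
jog_arm:
  increments:
    - [0,0,0,0,0,-1]
    - [0,0,0,0,0,-1]
    - [0,0,0,0,0,-1]
    - [0,0,0,0,0,-1]
    - [0,0,0,0,0,-1]
    - [0,0,0,0,0,-1]
    - [0,0,0,0,0,-0.8]
    - [0,0,0,0,0,-0.4]

```text
time_s: 7.78
eef_pos: [436.8, -146.9, 151.3]
tool_rot: [-179.4, -0.5, 91.2]
force: [0.5, 1.2, -2.6]
gripper_width: 23.8
```

Call:
jog_arm:
  increments:
    - [0.3,0.12,0,0,0,-0.4]
    - [0.4,0.12,0,0,0,-0.4]
    - [0.5,0.12,0,0,0,-0.4]
    - [0.5,0.12,0,0,0,-0.4]
    - [0.5,0.12,0,0,0,-0.3]
    - [0.4,0.12,0,0,0,-0.2]
    - [0.3,0.1,0,0,0,0]
    - [0.1,0.1,0,0,0,0]

```text
time_s: 8.45
eef_pos: [456.4, -18.7, 148.8]
tool_rot: [-179.0, -0.9, 99.9]
force: [0.0, -0.9, -2.5]
gripper_width: 23.5
```

```bash
python3 wl.py 6 wrist top scene
```

```text
[456.4 -18.7 148.8] [-179.    -0.9   99.9] [ 0.  -0.9 -2.5] 23.54333118628301 [ 8.7  4.2 -4.6 -0.5  0.6  7.5]
```

View pics/wrist_6.png

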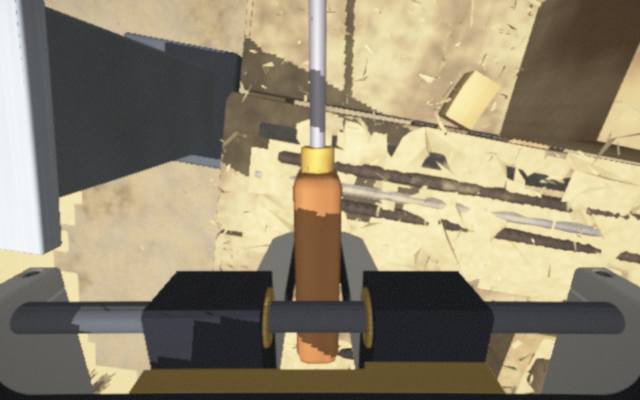

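View pics/top_6.png

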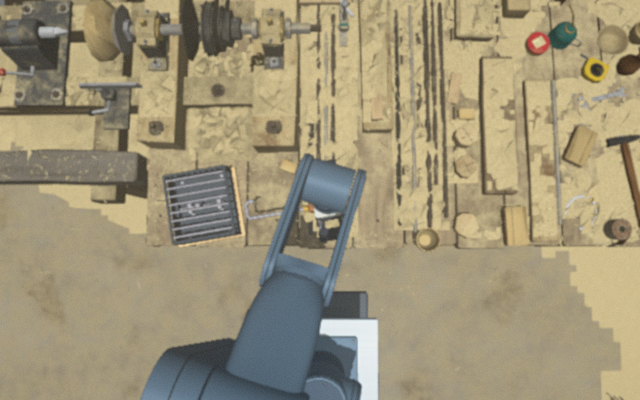

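View pics/scene_6.png

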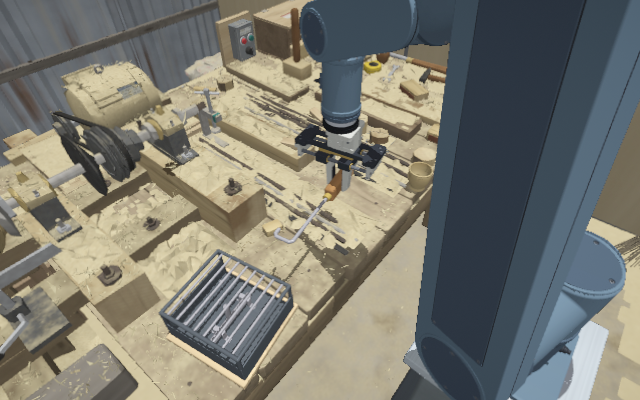

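```bash
cat > rod.py <<'E'
from h import *
from scipy.spatial.transform import Rotation as Ro
import sys
G0=np.array([482,238.5,0]); GR=Ro.from_euler('z',100.5,degrees=True).as_matrix()
s=ctrl.state(); T=Ro.from_euler('xyz',s["tool_rot"],degrees=True).as_matrix(); p=s["eef_pos"]
pts={"tcp":(0,0,0),"handle":(-1.4,0,-14.3),"cross":(208.6,21,-14.3),"tip":(183,42,-14.3)}
for k,v in pts.items():
    print(k,(GR.T@(p+T@np.array(v)-G0)).round(1))
print(s["tool_rot"].round(2),s["force"].round(1),s["time_s"],s["gripper_width"].round(1))
if len(sys.argv)>3:
    # target: handle guard x,y,z
    h=p+T@np.array(pts["handle"]); t=GR@np.array([float(a) for a in sys.argv[1:4]])+G0
    print("tool shift units",(T.T@(t-h)/40).round(3))
Rt=GR@Ro.from_euler('x',180,degrees=True).as_matrix()
print("turn units",(Ro.from_matrix(T.T@Rt).as_rotvec(degrees=True)/4).round(3))
E
python3 rod.py -250 65 66
```

```text
tcp [-250.2   71.5  149. ]
handle [-251.8   71.2  163.3]
cross [-42.1  47.8 165.9]
tip [-67.9  27.1 165.1]Traceback (most recent call last):
  File "rod.py", line 9, in <module>
    print(s["tool_rot"].round(2),s["force"].round(1),s["time_s"],s["gripper_width"].round(1))
                                                                 ^^^^^^^^^^^^^^^^^^^^^^^^
AttributeError: 'float' object has no attribute 'round'
```

```bash
sed -i 's/s\["gripper_width"\].round(1)/round(s["gripper_width"],1)/' rod.py; python3 rod.py -250 65 66
```

```text
tcp [-250.2   71.5  149. ]
handle [-251.8   71.2  163.3]
cross [-42.1  47.8 165.9]
tip [-67.9  27.1 165.1]
[-179.02   -0.8    99.84] [-0.6  0.6 -1.7] 8.6 23.5
tool shift units [0.013 0.197 2.429]
turn units [-0.245 -0.202 -0.162]
```

Call:
jog_arm:
  increments:
    - [0,0.03,0.2,-0.08,-0.07,-0.05]
    - [0,0.03,0.4,-0.08,-0.07,-0.05]
    - [0,0.03,0.5,-0.08,-0.07,-0.05]
    - [0,0.02,0.5,0,0,0]
    - [0,0.02,0.4,0,0,0]
    - [0,0,0.25,0,0,0]
    - [0,0,0.1,0,0,0]
    - [0,0,0,0,0,0]

```text
time_s: 9.27
eef_pos: [464.0, -28.2, 52.1]
tool_rot: [179.8, 0.4, 100.1]
force: [0.4, 0.3, -1.6]
gripper_width: 23.6
```

```bash
python3 rod.py -250 66 66; python3 wl.py 7 scene top
python3 - <<'E'
from h import *
crop("pics/scene_7.png","pics/s7c.png",150,150,200,150,4)
crop("pics/top_7.png","pics/t7c.png",150,140,160,120,5)
E
```

```text
tcp [-259.    66.3   52.1]
handle [-260.3   66.4   66.4]
cross [-50.4  43.9  65.2]
tip [-76.2  23.1  65.4]
[179.84   0.36 100.09] [ 0.4  0.3 -1.6] 9.2667 23.6
tool shift units [0.257 0.008 0.01 ]
turn units [ 0.039  0.089 -0.103]
[464.  -28.2  52.1] [179.8   0.4 100.1] [ 0.4  0.3 -1.6] 23.583989725677878 [-1.2  0.4 -0.1 -0.2  0.4 -0.3]
```

View pics/s7c.png

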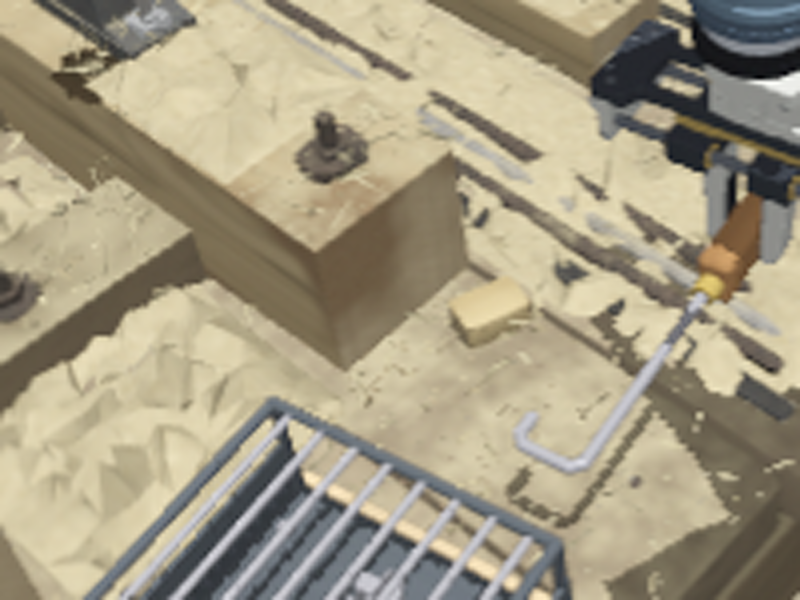

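View pics/t7c.png

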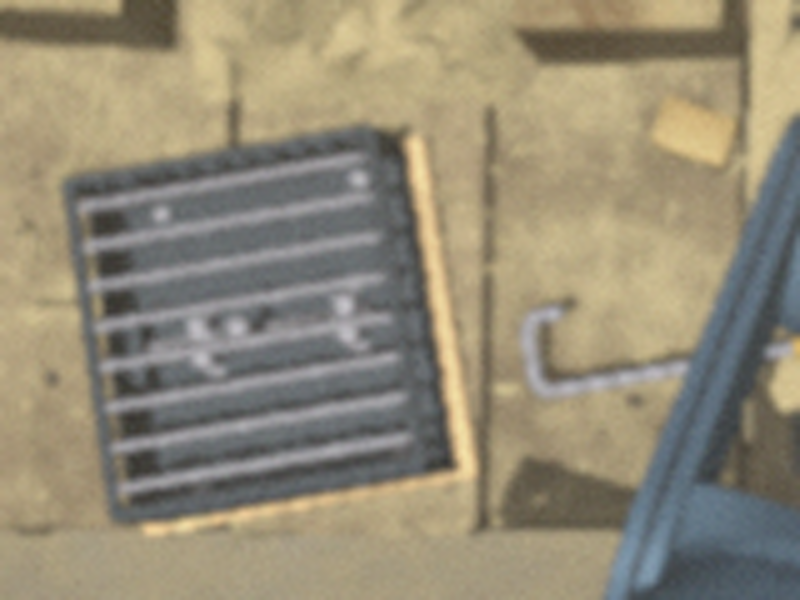

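```bash
cat >> h.py <<'E'
G0=np.array([482,238.5,0]); _a=np.radians(100.5); GR=np.array([[np.cos(_a),-np.sin(_a),0],[np.sin(_a),np.cos(_a),0],[0,0,1]])
def w2g(q): return (GR.T@(np.array(q)-G0)).round(1)
def cp(n,px,x0,y0,k,z): 
    u=np.array([x0,y0])+(np.array(px)+.5)/k-.5; return w2g(pix2w(n,*u,z))
E
python3 - <<'E'
from h import *
print("top cross",cp("top",(532,348),150,140,5,66),"leg tip",cp("top",(563,312),150,140,5,66),"rod far",cp("top",(690,370),150,140,5,66),"corner",cp("top",(545,388),150,140,5,66))
print("scene cross",cp("scene",(547,453),150,150,4,66),"tip",cp("scene",(532,415),150,150,4,66),"corner",cp("scene",(583,465),150,150,4,66),"rod far",cp("scene",(690,312),150,150,4,66))
print("pin",cp("top",(237,327),150,140,5,84))
E
```

```text
top cross [-57.1  38.2  66. ] leg tip [-77.2  21.8  66. ] rod far [-140.3   65.7   66. ] corner [-60.5  61.1  66. ]
scene cross [-56.8  44.   66. ] tip [-74.6  22.6  66. ] corner [-59.6  65.6  66. ] rod far [-184.9   65.    66. ]
pin [97.  -0.2 84. ]
```

Call:
jog_arm:
  increments:
    - [0.1,-0.02,0,0,0,-0.03]
    - [0.3,-0.02,0,0,0,-0.03]
    - [0.4,-0.02,0,0,0,-0.03]
    - [0.4,-0.01,0,0,0,0]
    - [0.4,0,0,0,0,0]
    - [0.4,0,0,0,0,0]
    - [0.2,0,0,0,0,0]
    - [0.1,0,0,0,0,0]

```text
time_s: 10.03
eef_pos: [447.2, 67.4, 58.1]
tool_rot: [179.1, 0.6, 100.3]
force: [-0.6, 0.4, -0.5]
gripper_width: 23.6
```

```bash
python3 rod.py -70 68 66; python3 wl.py 8 scene top
python3 - <<'E'
from h import *
crop("pics/scene_8.png","pics/s8c.png",150,210,200,150,4)
crop("pics/top_8.png","pics/t8c.png",150,140,160,120,5)
E
```

```text
tcp [-161.9   65.4   58.1]
handle [-163.2   65.6   72.4]
cross [46.7 44.  70.5]
tip [21.1 23.  71.1]
[179.12   0.61 100.33] [-0.6  0.4 -0.5] 10.0333 23.6
tool shift units [ 2.331 -0.069  0.134]
turn units [ 0.22   0.153 -0.041]
[447.2  67.4  58.1] [179.1   0.6 100.3] [-0.6  0.4 -0.5] 23.617601675434862 [ 7.8 -1.1  0.4 -0.1  0.   6.8]
```

View pics/s8c.png

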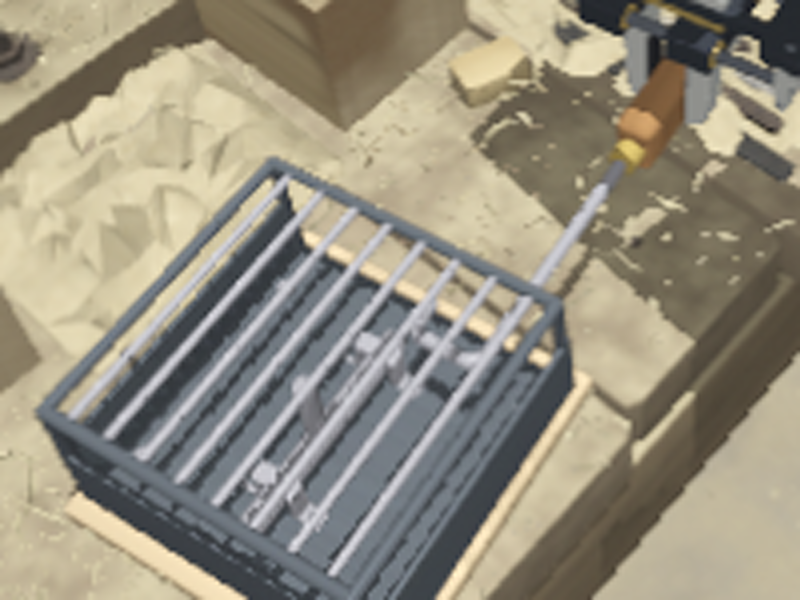

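View pics/t8c.png

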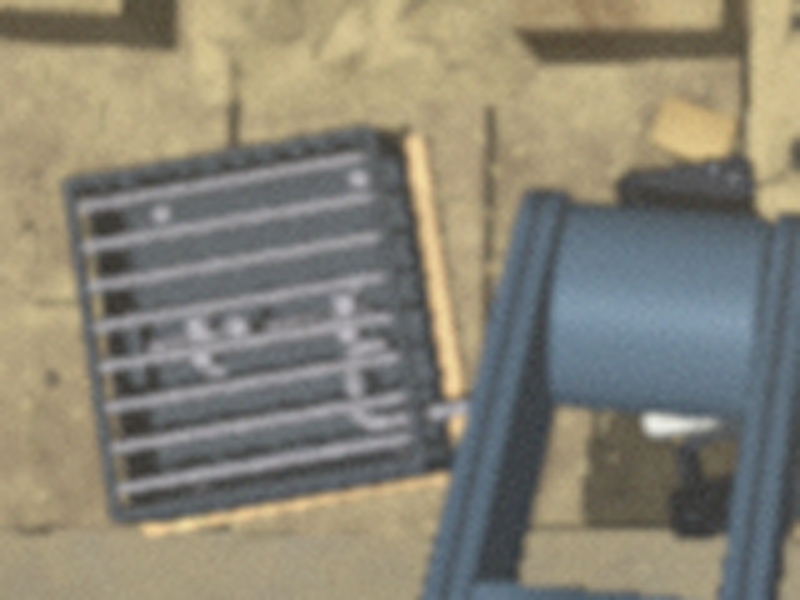

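Call:
jog_arm:
  increments:
    - [0.2,-0.02,0.05,0.07,0.05,0]
    - [0.3,-0.02,0.05,0.07,0.05,0]
    - [0.4,-0.02,0.03,0.06,0.05,0]
    - [0.4,0,0.03,0,0,0]
    - [0.4,0,0.03,0,0,0]
    - [0.3,0,0.03,0,0,0]
    - [0.2,0,0,0,0,0]
    - [0,0,0,0,0,0]

```text
time_s: 10.8
eef_pos: [429.4, 156.8, 47.5]
tool_rot: [-179.9, -0.0, 99.9]
force: [-0.7, -0.2, -2.4]
gripper_width: 23.8
```

```bash
python3 rod.py -70 21 66; python3 wl.py 9 scene top
python3 - <<'E'
from h import *
crop("pics/scene_9.png","pics/s9c.png",150,210,200,150,4)
crop("pics/top_9.png","pics/t9c.png",150,140,160,120,5)
E
```

```text
tcp [-70.8  66.6  47.5]
handle [-72.2  66.6  61.8]
cross [137.6  43.5  62. ]
tip [111.8  22.7  61.9]
[-1.7994e+02 -4.0000e-02  9.9900e+01] [-0.7 -0.2 -2.4] 10.8 23.8
tool shift units [ 0.067  1.14  -0.105]
turn units [-0.014 -0.01  -0.149]
[429.4 156.8  47.5] [-179.9   -0.    99.9] [-0.7 -0.2 -2.4] 23.80780712337675 [ 0.1  0.6 -0.  -0.6  0.  -0.5]
```

View pics/s9c.png

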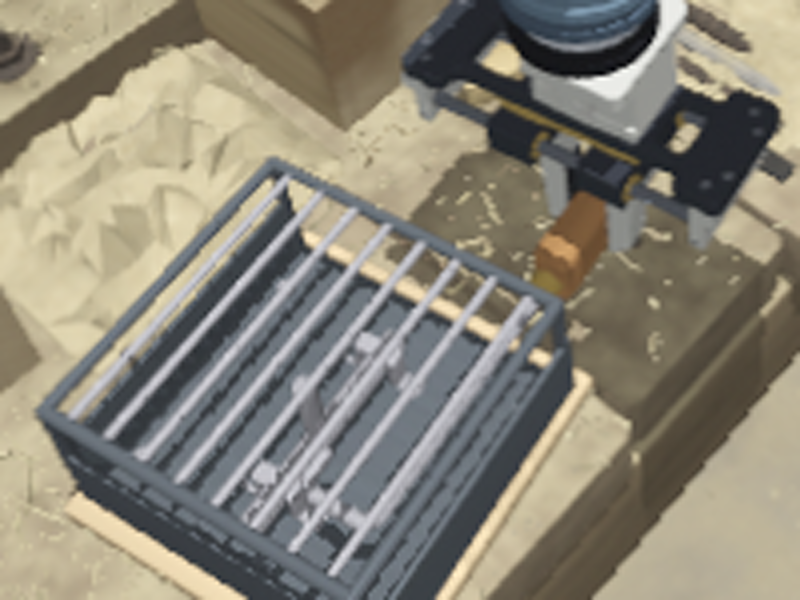

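View pics/t9c.png

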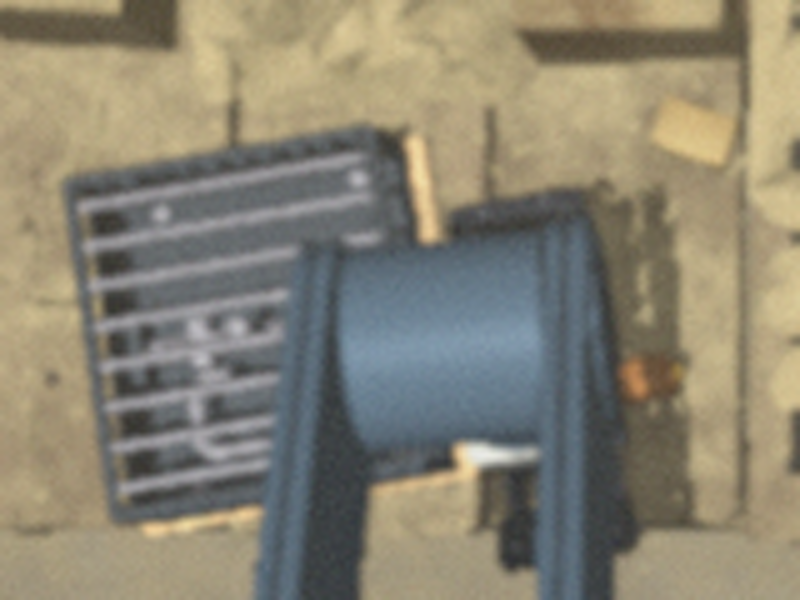

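Call:
jog_arm:
  increments:
    - [0.1,0,-0.05,0,0,-0.05]
    - [0.1,0,-0.03,0,0,-0.05]
    - [0,0.1,0,0,0,0]
    - [0,0.2,0,0,0,0]
    - [0,0.25,0,0,0,0]
    - [0,0.25,0,0,0,0]
    - [0,0.2,0,0,0,0]
    - [0,0.1,0,0,0,0]

```text
time_s: 11.57
eef_pos: [477.5, 170.3, 51.7]
tool_rot: [179.9, 0.0, 100.1]
force: [-1.0, 0.3, -1.8]
gripper_width: 23.6
```

```bash
python3 rod.py -70 21 66; python3 wl.py 10 scene top
python3 - <<'E'
from h import *
crop("pics/scene_10.png","pics/s10c.png",150,210,200,150,4)
crop("pics/top_10.png","pics/t10c.png",150,140,160,120,5)
E
```

```text
tcp [-66.3  16.8  51.7]
handle [-67.7  16.9  66. ]
cross [142.2  -5.6  65.9]
tip [116.4 -26.4  65.9]
[1.7993e+02 4.0000e-02 1.0011e+02] [-1.   0.3 -1.8] 11.5667 23.6
tool shift units [-0.059 -0.103 -0.   ]
turn units [ 0.018  0.009 -0.098]
[477.5 170.3  51.7] [179.9   0.  100.1] [-1.   0.3 -1.8] 23.61198845000508 [ 0.3  5.  -7.7 -0.   3.   0.3]
```

View pics/s10c.png

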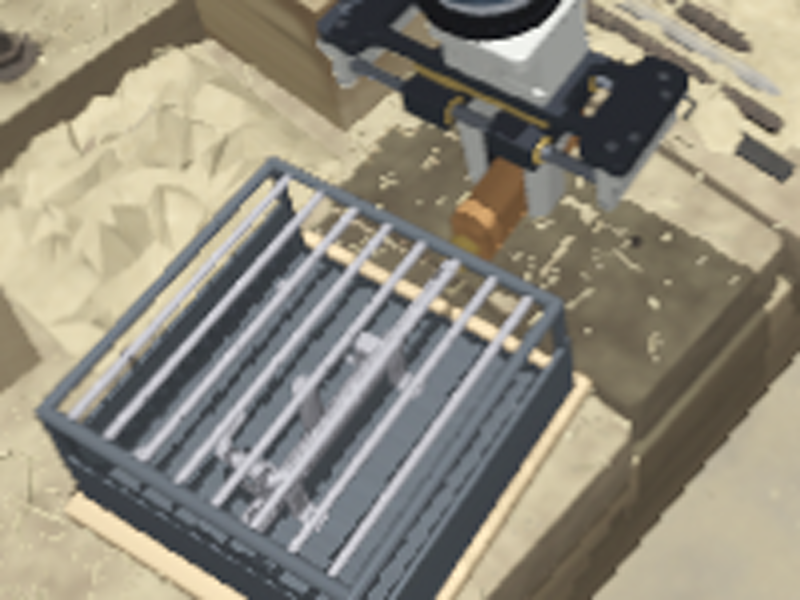

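View pics/t10c.png

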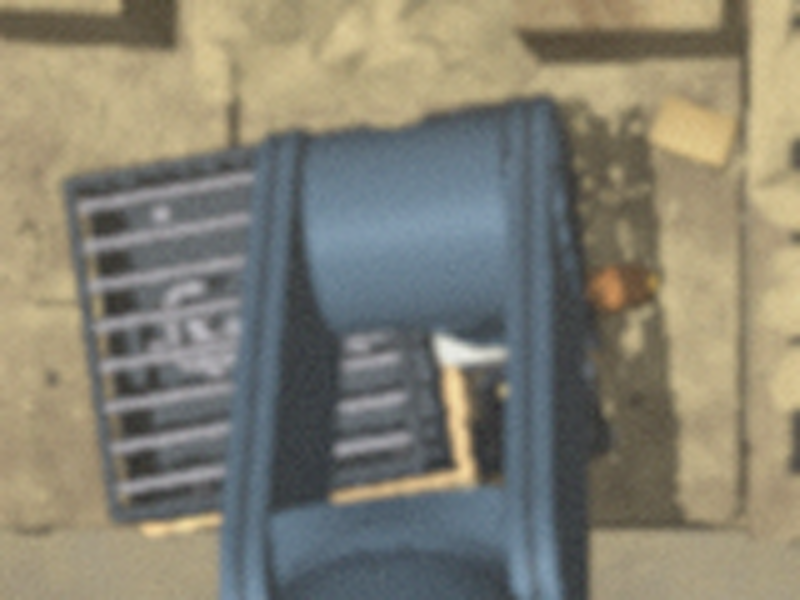

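Call:
jog_arm:
  increments:
    - [-0.1,-0.04,0,0,0,-0.04]
    - [-0.2,-0.03,0,0,0,-0.03]
    - [-0.25,0,0,0,0,0]
    - [-0.2,0,0,0,0,0]
    - [-0.2,0,0,0,0,0]
    - [-0.2,0,0,0,0,0]
    - [-0.1,0,0,0,0,0]
    - [-0.05,0,0,0,0,0]

```text
time_s: 12.33
eef_pos: [481.1, 114.1, 50.6]
tool_rot: [-179.8, -0.1, 100.4]
force: [-0.4, 3.1, -2.9]
gripper_width: 23.6
```

```bash
python3 rod.py -138 19 66; python3 wl.py 11 scene top
python3 - <<'E'
from h import *
crop("pics/scene_11.png","pics/s11c.png",150,230,160,120,5)
crop("pics/top_11.png","pics/t11c.png",150,140,160,120,5)
E
```

```text
tcp [-122.1   23.5   50.6]
handle [-123.6   23.5   64.9]
cross [86.4  2.  65.3]
tip [ 60.7 -18.9  65.2]
[-1.7984e+02 -1.3000e-01  1.0038e+02] [-0.4  3.1 -2.9] 12.3333 23.6
tool shift units [-0.36   0.113 -0.028]
turn units [-0.041 -0.033 -0.031]
[481.1 114.1  50.6] [-1.798e+02 -1.000e-01  1.004e+02] [-0.4  3.1 -2.9] 23.61344127422399 [-3.8 -0.2  0.4  0.4 -0.1 -3.2]
```

View pics/s11c.png

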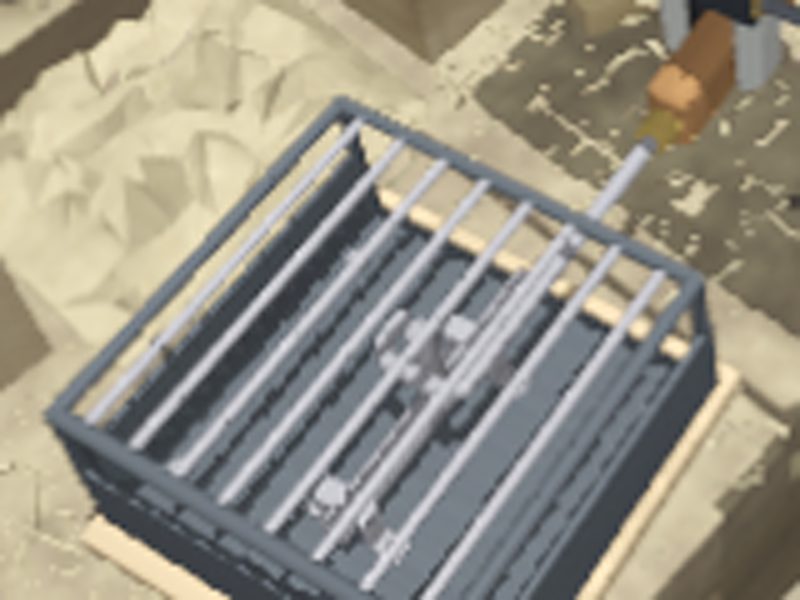

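View pics/t11c.png

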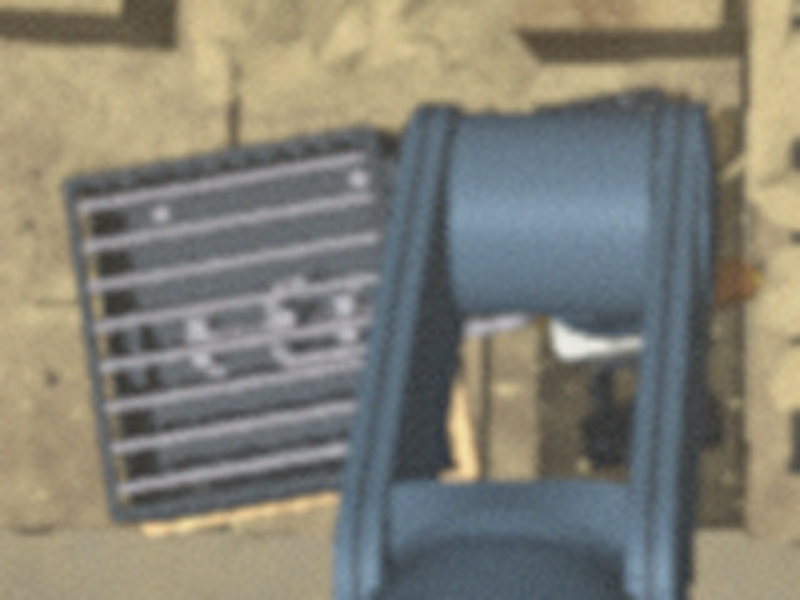

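Call:
jog_arm:
  increments:
    - [-0.1,0,0,0,0,0]
    - [-0.1,0,0,0,0,0]
    - [-0.08,0,0,0,0,0]
    - [-0.03,0,0,0,0,0]
    - [0,0,0,0,0,0]
    - [0,0,0,0,0,0]
    - [0,0,0,0,0,0]
    - [0,0,0,0,0,0]

```text
time_s: 13.1
eef_pos: [482.4, 104.0, 50.5]
tool_rot: [-179.8, -0.4, 100.4]
force: [-0.1, 3.0, -0.8]
gripper_width: 23.6
```

```bash
python3 rod.py -140 19 66; python3 wl.py 12 scene top
python3 - <<'E'
from h import *
crop("pics/scene_12.png","pics/s12c.png",150,230,160,120,5)
crop("pics/top_12.png","pics/t12c.png",150,140,160,120,5)
E
```

```text
tcp [-132.3   24.1   50.5]
handle [-133.8   24.1   64.7]
cross [76.2  2.9 66.1]
tip [ 50.6 -18.1  65.8]
[-179.77   -0.39  100.45] [-0.1  3.  -0.8] 13.1 23.6
tool shift units [-0.155  0.127 -0.033]
turn units [-0.057 -0.097 -0.013]
[482.4 104.   50.5] [-179.8   -0.4  100.4] [-0.1  3.  -0.8] 23.601863026164516 [-0.  -0.1 -0.2 -0.1  0.1 -0. ]
```

View pics/t12c.png

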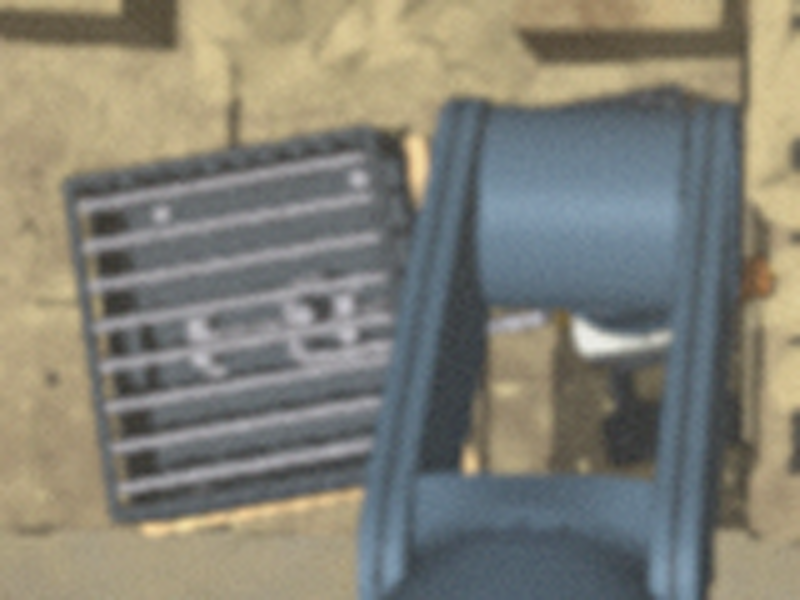

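Call:
jog_arm:
  increments:
    - [-0.04,0,0,0,0,0]
    - [-0.04,0,0,0,0,0]
    - [-0.04,0,0,0,0,0]
    - [-0.03,0,0,0,0,0]
    - [0,0,0,0,0,0]
    - [0,0,0,0,0,0]
    - [0,0,0,0,0,0]
    - [0,0,0,0,0,0]

```text
time_s: 13.87
eef_pos: [481.0, 104.0, 49.3]
tool_rot: [-179.6, -1.0, 100.3]
force: [-0.3, 3.7, -0.8]
gripper_width: 24.1
```

Call:
jog_arm:
  increments:
    - [-0.1,0,0,0,0,0]
    - [-0.1,0,0,0,0,0]
    - [-0.06,0,0,0,0,0]
    - [0,0,0,0,0,0]
    - [0,0,0,0,0,0]
    - [0,0,0,0,0,0]
    - [0,0,0,0,0,0]
    - [0,0,0,0,0,0]

```text
time_s: 14.53
eef_pos: [479.3, 103.5, 47.9]
tool_rot: [-179.5, -2.0, 100.1]
force: [-1.4, 3.3, -1.9]
gripper_width: 23.9
```

```bash
python3 rod.py -140 19 66; python3 wl.py 13 scene top
python3 - <<'E'
from h import *
crop("pics/scene_13.png","pics/s13c.png",150,230,160,120,5)
crop("pics/top_13.png","pics/t13c.png",150,140,160,120,5)
E
```

```text
tcp [-132.2   27.3   47.9]
handle [-134.1   27.2   62.2]
cross [75.6  4.5 69.3]
tip [ 49.9 -16.3  68.3]
[-179.48   -2.01  100.06] [-1.4  3.3 -1.9] 14.5333 23.9
tool shift units [-0.143  0.204 -0.102]
turn units [-0.127 -0.503 -0.107]
[479.3 103.5  47.9] [-179.5   -2.   100.1] [-1.4  3.3 -1.9] 23.9442701726571 [-0.  -0.1 -0.   0.1  0.   0. ]
```

View pics/t13c.png

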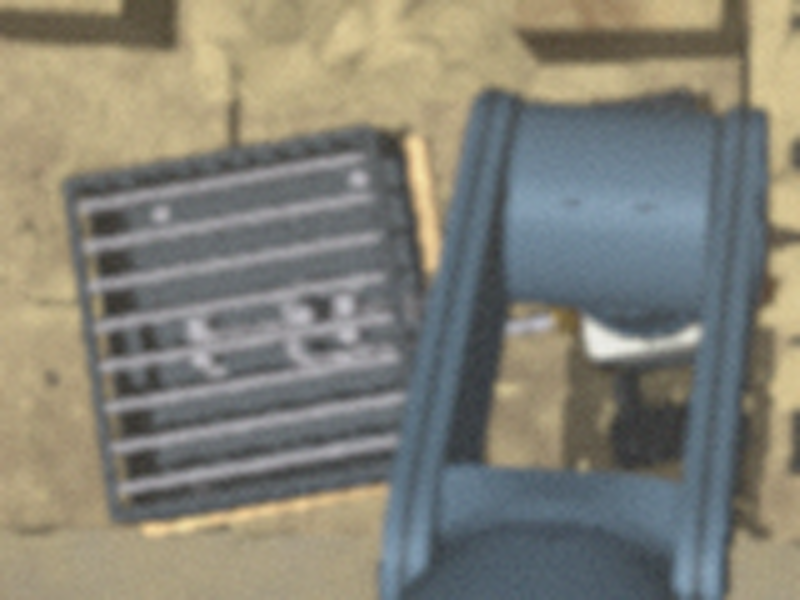

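View pics/s13c.png

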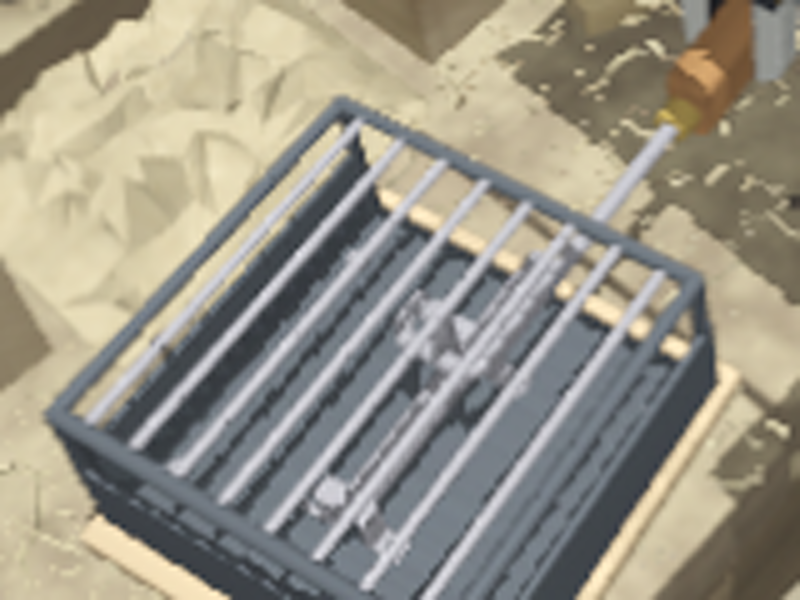

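Run:
```python
from h import *
print("pin",cp("top",(301,316),150,140,5,84),cp("top",(292,318),150,140,5,84), "initial",cp("top",(237,327),150,140,5,84))
print("initial scene",cp("scene",(303,283),150,235,4,84))
print("scene13",cp("scene",(432,302),150,230,5,84),cp("scene",(408,328),150,230,5,70))
for x in (60,64,68,72,97): print(x,(w2pix("top",GR@np.array([x,0,84])+G0)-[150,140])*5+2.5, (w2pix("scene",GR@np.array([x,0,84])+G0)-[150,230])*5+2.5)
crop("pics/scene_13.png","pics/s13d.png",215,280,50,40,14)
crop("pics/scene0.png","pics/s0d.png",205,285,50,40,14)
```

```text
pin [61.6  0.2 84. ] [66.6  0.4 84. ] initial [97.  -0.2 84. ]
initial scene [96.5 -0.1 84. ]
scene13 [59. -3. 84.] [ 67.7 -11.3  70. ]
60 [304.35329651 315.67109357] [436.73513344 307.57458236]
64 [297.13493494 316.9934829 ] [430.64594037 315.24776137]
68 [289.91777497 318.31570181] [424.5160733 322.9721513]
72 [282.70183656 319.63774668] [418.34509877 330.74829754]
97 [237.63114117 327.896357  ] [378.81721137 380.55698909]
```

View pics/s13d.png

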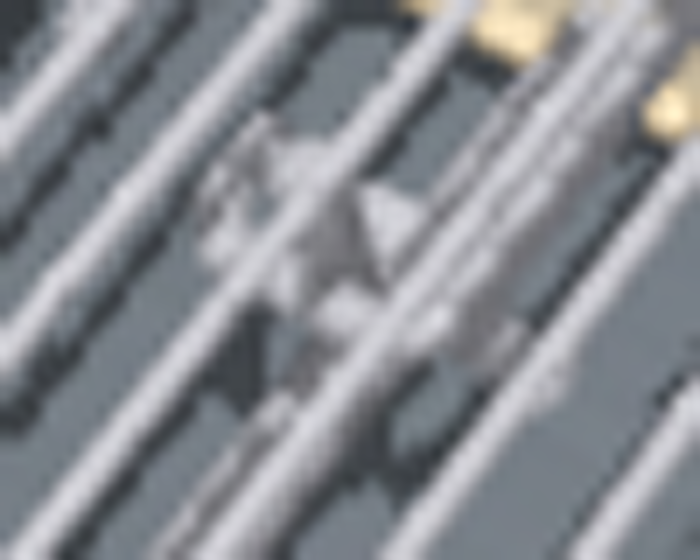

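View pics/s0d.png

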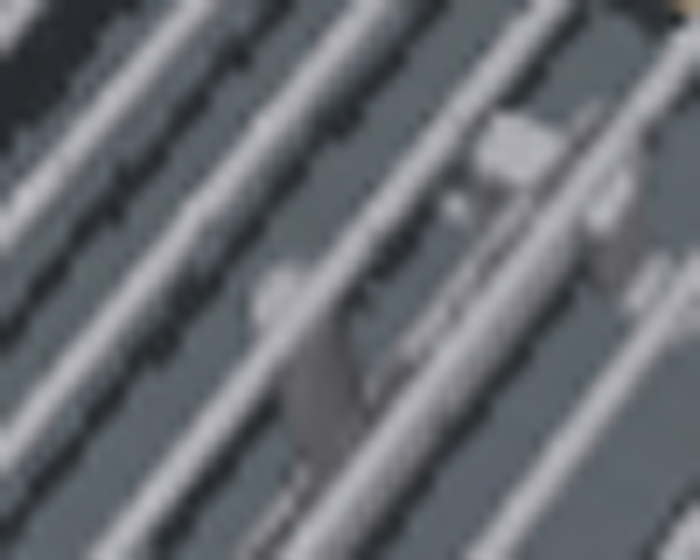

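Call:
jog_arm:
  increments:
    - [-0.2,0,0,0,0,0]
    - [-0.25,0,0,0,0,0]
    - [-0.25,0,0,0,0,0]
    - [-0.25,0,0,0,0,0]
    - [0,0,0,0,0,0]
    - [0,0,0,0,0,0]
    - [0,0,0,0,0,0]
    - [0,0,0,0,0,0]

```text
time_s: 15.3
eef_pos: [477.4, 90.1, 44.2]
tool_rot: [-179.1, -4.5, 99.4]
force: [-0.9, 5.3, -1.8]
gripper_width: 23.8
```

```bash
python3 rod.py -140 19 66; python3 wl.py 14 scene top
python3 - <<'E'
from h import *
crop("pics/scene_14.png","pics/s14c.png",150,230,160,120,5)
crop("pics/top_14.png","pics/t14c.png",150,140,160,120,5)
E
```

```text
tcp [-145.    31.5   44.2]
handle [-147.6   31.3   58.4]
cross [61.4  6.5 74.5]
tip [ 35.5 -14.1  72.2]
[-179.08   -4.5    99.44] [-0.9  5.3 -1.8] 15.3 23.8
tool shift units [ 0.209  0.302 -0.18 ]
turn units [-0.22  -1.128 -0.257]
[477.4  90.1  44.2] [-179.1   -4.5   99.4] [-0.9  5.3 -1.8] 23.765898923498618 [-0.1  0.  -0.  -0.2  0.   0.1]
```

View pics/t14c.png

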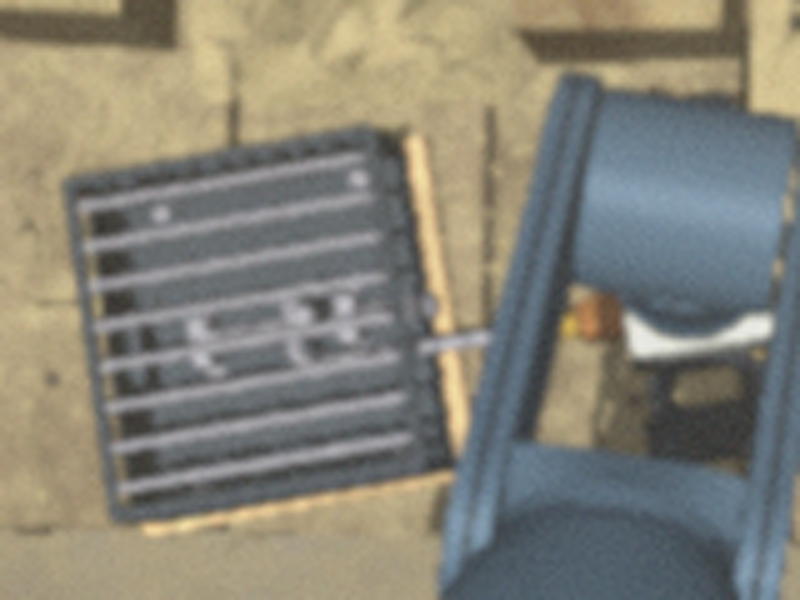

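View pics/s14c.png

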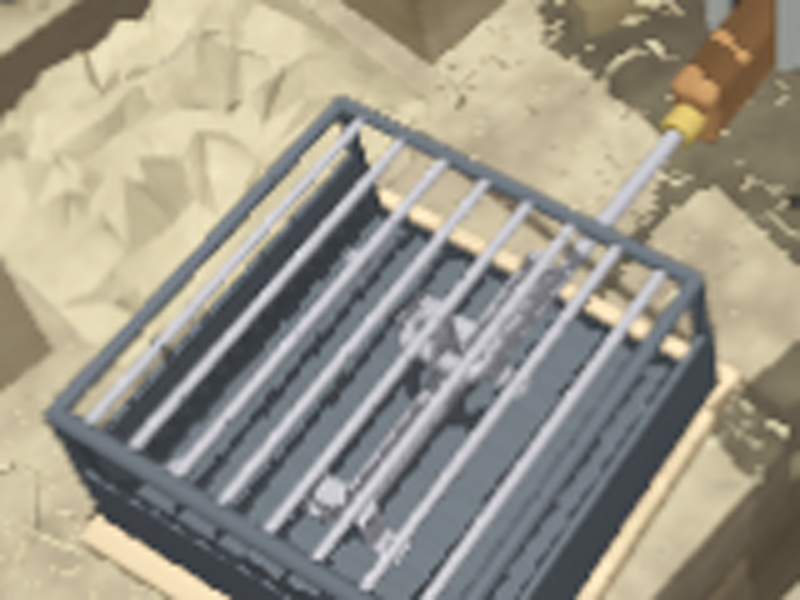

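Call:
jog_arm:
  increments:
    - [0.15,0,0,0,0,0]
    - [0.2,0,0,0,0,0]
    - [0.1,0,0,-0.05,-0.2,-0.05]
    - [0.05,0,-0.03,-0.05,-0.3,-0.05]
    - [0,0,-0.03,-0.05,-0.3,-0.05]
    - [0,0,-0.03,-0.05,-0.2,-0.05]
    - [0,0,0,0,0,0]
    - [0,0,0,0,0,0]

```text
time_s: 16.07
eef_pos: [475.3, 110.3, 50.5]
tool_rot: [179.8, 0.1, 100.4]
force: [-0.3, 0.6, -1.6]
gripper_width: 23.5
```

```bash
python3 rod.py -140 19 66; python3 wl.py 15 scene top wrist
python3 - <<'E'
from h import *
crop("pics/scene_15.png","pics/s15c.png",150,200,200,150,4)
crop("pics/top_15.png","pics/t15c.png",150,140,160,120,5)
E
```

```text
tcp [-124.8   30.    50.5]
handle [-126.2   30.    64.8]
cross [83.7  8.5 64.7]
tip [ 58.1 -12.4  64.7]
[1.7983e+02 7.0000e-02 1.0037e+02] [-0.3  0.6 -1.6] 16.0667 23.5
tool shift units [-0.344  0.276 -0.028]
turn units [ 0.042  0.018 -0.033]
[475.3 110.3  50.5] [1.798e+02 1.000e-01 1.004e+02] [-0.3  0.6 -1.6] 23.534556491694698 [ 1.  -0.3  0.2 -0.5 -0.1  0.7]
```

View pics/t15c.png

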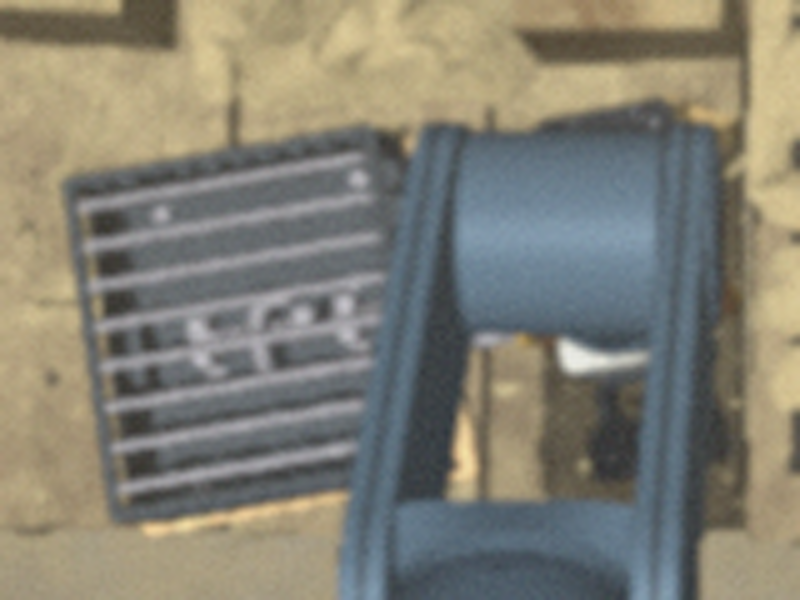

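View pics/s15c.png

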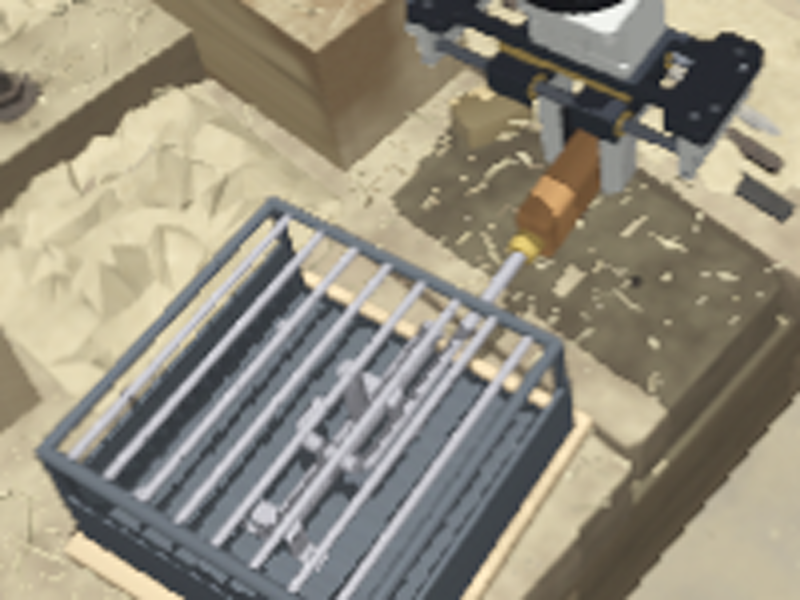

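View pics/wrist_15.png

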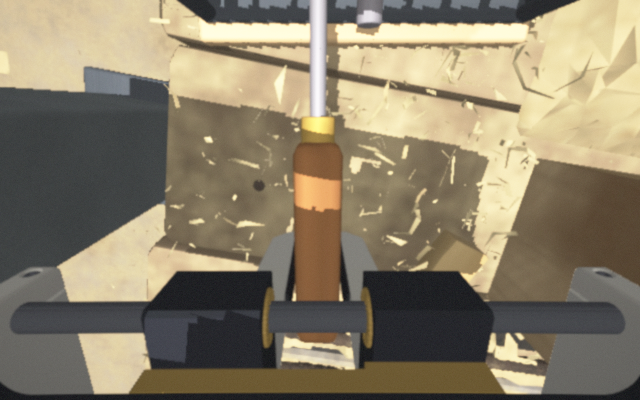

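Run:
```python
from h import *
print(cp("top",(262,338),150,140,5,66),cp("top",(252,312),150,140,5,66),"pin",cp("top",(303,315),150,140,5,84))
print("scene corner",cp("scene",(347,462),150,200,4,66),"crossend",cp("scene",(308,432),150,200,4,66),"tip",cp("scene",(322,405),150,200,4,66))
crop("pics/top_15.png","pics/t15d.png",180,185,60,45,12)
```

```text
[88.7  5.9 66. ] [91.9 -9.3 66. ] pin [60.4 -0.2 84. ]
scene corner [96.4 23.5 66. ] crossend [92.8 -3.8 66. ] tip [77.5 -7.1 66. ]
```

View pics/t15d.png

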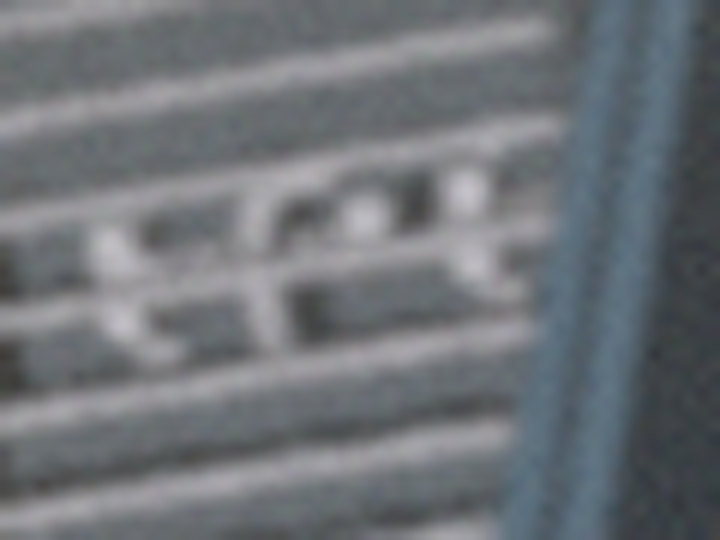

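Call:
jog_arm:
  increments:
    - [0.15,0,0,0,0,0]
    - [0.2,0,0,0,0,0]
    - [0.2,0,0,0,0,0]
    - [0.1,0,0,0,0,0]
    - [0,0,0,0,0,0]
    - [0,0,0,0,0,0]
    - [0,0,0,0,0,0]
    - [0,0,0,0,0,0]

```text
time_s: 16.88
eef_pos: [470.2, 138.0, 49.9]
tool_rot: [179.9, 0.0, 100.2]
force: [0.2, -0.3, -1.8]
gripper_width: 23.6
```

```bash
python3 rod.py -100 66 66; python3 wl.py 16 scene top
python3 - <<'E'
from h import *
crop("pics/top_16.png","pics/t16d.png",180,185,60,45,12)
crop("pics/scene_16.png","pics/s16c.png",150,200,200,150,4)
E
```

```text
tcp [-96.7  30.   49.9]
handle [-98.1  30.   64.2]
cross [111.8   8.   64.2]
tip [ 86.1 -12.9  64.3]
[1.7990e+02 1.0000e-02 1.0023e+02] [ 0.2 -0.3 -1.8] 16.8833 23.6
tool shift units [-0.052 -0.9   -0.046]
turn units [ 0.024  0.002 -0.067]
[470.2 138.   49.9] [179.9   0.  100.2] [ 0.2 -0.3 -1.8] 23.637180220009633 [ 0.1  0.1 -0.1 -0.   0.   0. ]
```

View pics/t16d.png

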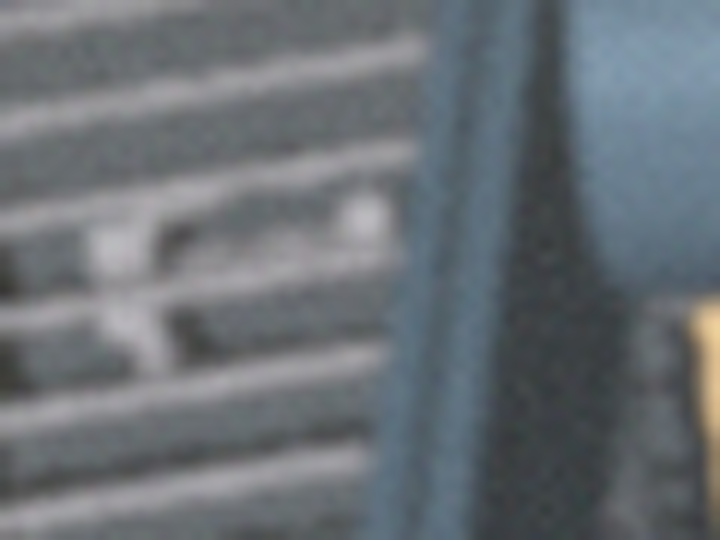

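View pics/s16c.png

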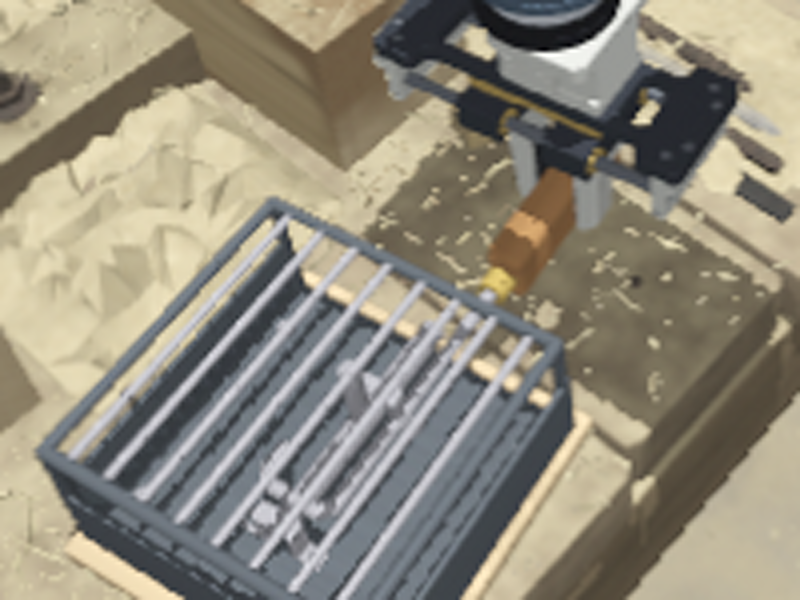

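Call:
jog_arm:
  increments:
    - [0,-0.1,0,0,0,-0.05]
    - [0,-0.15,0,0,0,0]
    - [0,-0.2,0,0,0,0]
    - [0,-0.2,0,0,0,0]
    - [0,-0.15,0,0,0,0]
    - [0,-0.05,0,0,0,0]
    - [0,0,0,0,0,0]
    - [0,0,0,0,0,0]

```text
time_s: 17.65
eef_pos: [431.7, 130.2, 49.8]
tool_rot: [180.0, 0.0, 100.4]
force: [0.1, -1.4, -1.5]
gripper_width: 23.8
```

```bash
python3 rod.py -280 66 66; python3 wl.py 17 scene top
python3 - <<'E'
from h import *
crop("pics/top_17.png","pics/t17c.png",150,140,160,120,5)
crop("pics/scene_17.png","pics/s17c.png",150,200,200,150,4)
E
```

```text
tcp [-97.3  69.2  49.8]
handle [-98.7  69.2  64.1]
cross [111.2  47.7  64.1]
tip [85.6 26.8 64.1]
[1.7997e+02 1.0000e-02 1.0036e+02] [ 0.1 -1.4 -1.5] 17.65 23.8
tool shift units [-4.531  0.091 -0.046]
turn units [ 0.008  0.002 -0.034]
[431.7 130.2  49.8] [180.    0.  100.4] [ 0.1 -1.4 -1.5] 23.82901140833497 [ 0.  -0.6  0.5 -0.  -0.2 -0.1]
```

View pics/t17c.png

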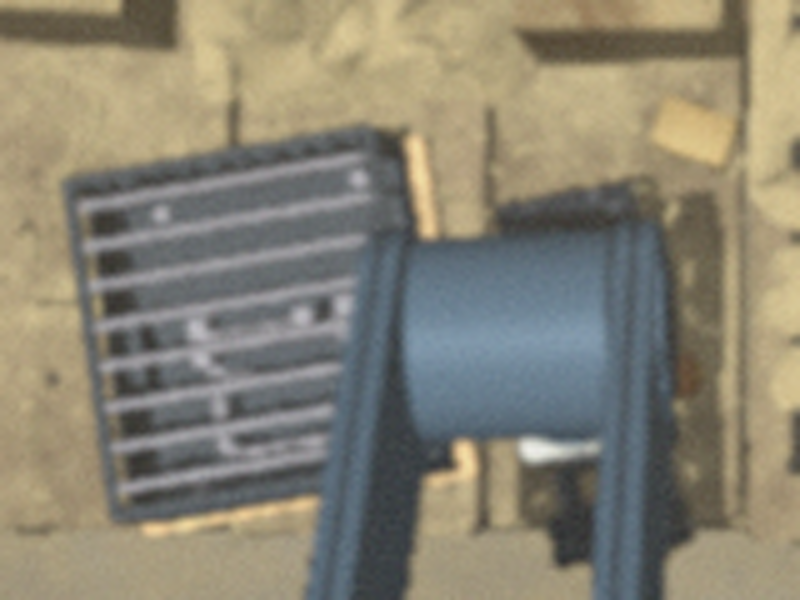

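View pics/s17c.png

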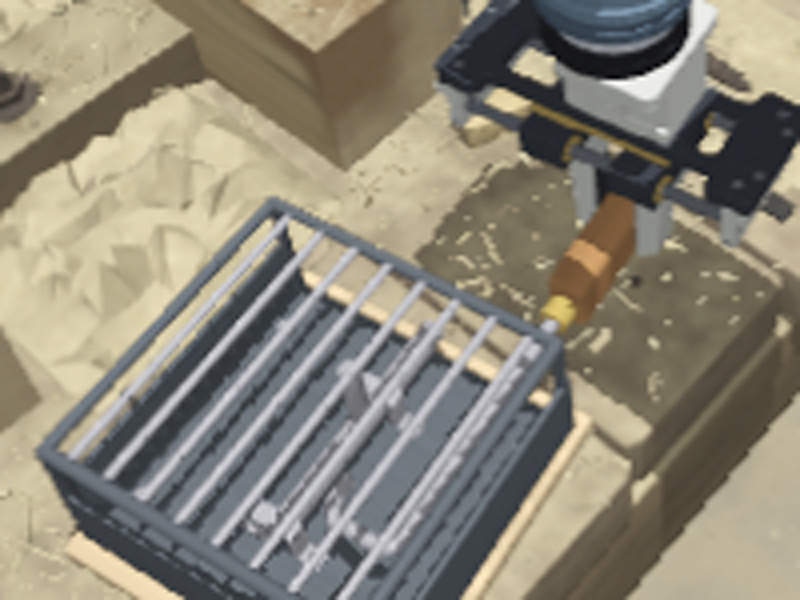

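Call:
jog_arm:
  increments:
    - [-0.1,0,0,0,0,0]
    - [-0.2,0,0,0,0,0]
    - [-0.3,0,0,0,0,0]
    - [-0.3,0,0,0,0,0]
    - [-0.3,0,0,0,0,0]
    - [-0.3,0,0,0,0,0]
    - [-0.2,0,0,0,0,0]
    - [-0.1,0,0,0,0,0]

```text
time_s: 18.42
eef_pos: [448.7, 53.8, 50.0]
tool_rot: [179.8, 0.1, 100.5]
force: [-0.0, 1.0, -1.3]
gripper_width: 23.9
```

```bash
python3 rod.py -280 66 66
```

```text
tcp [-175.5   66.4   50. ]
handle [-176.9   66.4   64.3]
cross [33.1 45.5 64.1]
tip [ 7.5 24.5 64.2]
[1.7981e+02 8.0000e-02 1.0054e+02] [-0.   1.  -1.3] 18.4167 23.9
tool shift units [-2.578  0.008 -0.039]
turn units [0.048 0.02  0.009]
```

Call:
jog_arm:
  increments:
    - [-0.2,0,0,0,0,0]
    - [-0.3,0,0,0,0,0]
    - [-0.4,0,0,0,0,0]
    - [-0.4,0,0,0,0,0]
    - [-0.4,0,0,0,0,0]
    - [-0.4,0,0,0,0,0]
    - [-0.3,0,0,0,0,0]
    - [-0.2,0,0,0,0,0]

```text
time_s: 19.08
eef_pos: [468.8, -54.4, 49.9]
tool_rot: [179.8, 0.1, 100.7]
force: [0.6, 1.4, -2.0]
gripper_width: 24.1
```

```bash
python3 rod.py -280 66 66; python3 wl.py 18 scene top wrist
python3 - <<'E'
from h import *
crop("pics/top_18.png","pics/t18c.png",150,140,160,120,5)
E
```

```text
tcp [-285.6   66.4   49.9]
handle [-287.    66.4   64.2]
cross [-76.9  46.1  64.1]
tip [-102.4   25.    64.2]
[1.7981e+02 5.0000e-02 1.0069e+02] [ 0.6  1.4 -2. ] 19.0833 24.1
tool shift units [ 0.174  0.011 -0.046]
turn units [0.046 0.013 0.047]
[468.8 -54.4  49.9] [1.798e+02 1.000e-01 1.007e+02] [ 0.6  1.4 -2. ] 24.054983009872313 [-11.3   2.5  -3.9   0.3   1.5 -11.2]
```

View pics/t18c.png

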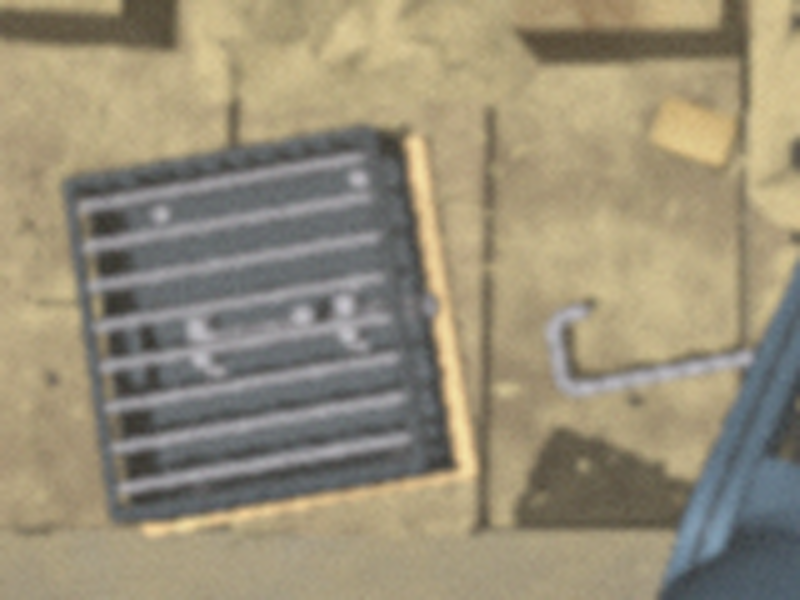

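View pics/scene_18.png

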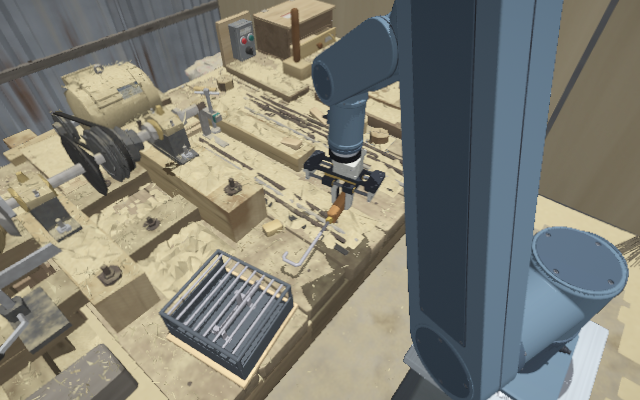

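View pics/wrist_18.png

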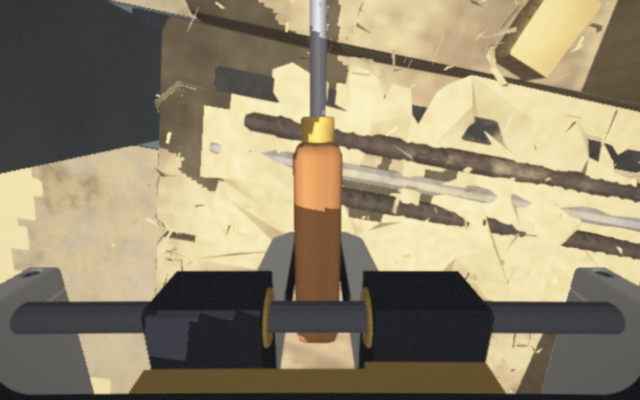

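Call:
jog_arm:
  increments:
    - [-0.2,0,0,0,0,0.03]
    - [-0.2,0,0.1,0,0,0]
    - [-0.2,0,0.15,0,0,0]
    - [-0.15,0,0.15,0,0,0]
    - [-0.1,0,0.15,0,0,0]
    - [0,0,0.1,0,0,0]
    - [0,0,0.05,0,0,0]
    - [0,0,0,0,0,0]

```text
time_s: 19.9
eef_pos: [474.6, -87.8, 18.3]
tool_rot: [179.9, -0.1, 100.7]
force: [-0.6, -0.3, 6.2]
gripper_width: 24.1
```

```bash
python3 rod.py -330 66 18; python3 wl.py 19 scene
python3 - <<'E'
from h import *
crop("pics/scene_19.png","pics/s19c.png",250,150,160,120,5)
E
```

```text
tcp [-319.5   66.7   18.3]
handle [-320.9   66.7   32.6]
cross [-110.9   46.3   32.9]
tip [-136.4   25.2   32.9]
[ 1.7989e+02 -7.0000e-02  1.0065e+02] [-0.6 -0.3  6.2] 19.9 24.1
tool shift units [-0.227  0.017  0.364]
turn units [ 0.029 -0.016  0.039]
[474.6 -87.8  18.3] [ 1.799e+02 -1.000e-01  1.007e+02] [-0.6 -0.3  6.2] 24.100288123862633 [-0.1  0.1 -0.1  0.1  0.3 -0. ]
```

View pics/s19c.png

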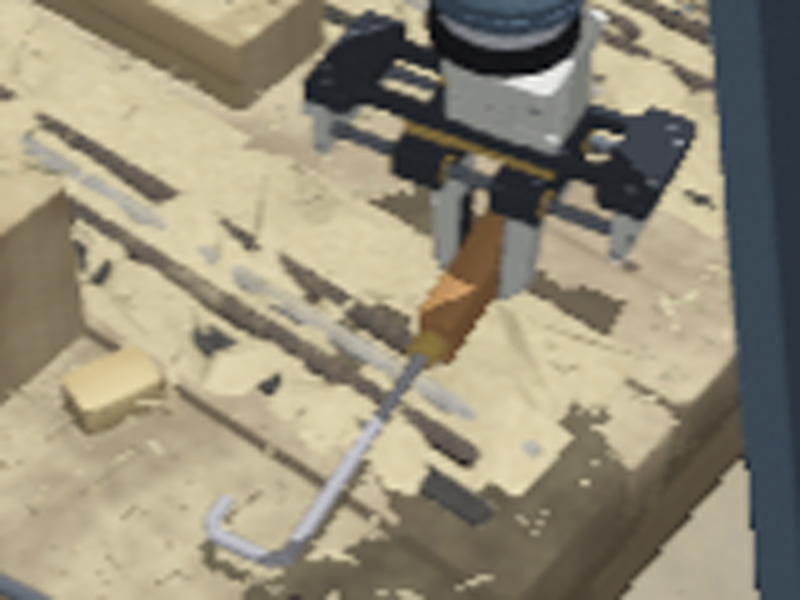

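Call:
jog_arm:
  increments:
    - [0,0,0,0,0.3,0]
    - [0,0,0,0,0.5,0]
    - [0,0,0,0,0.5,0]
    - [0,0,0,0,0.4,0]
    - [0,0,0,0,0.3,0]
    - [0,0,0,0,0,0]
    - [0,0,0,0,0,0]
    - [0,0,0,0,0,0]

```text
time_s: 20.62
eef_pos: [473.9, -85.1, 18.8]
tool_rot: [179.9, -8.4, 100.9]
force: [-0.0, 0.7, -2.1]
gripper_width: 24.0
```

```bash
python3 rod.py -330 66 18; python3 wl.py 20 scene top
python3 - <<'E'
from h import *
crop("pics/scene_20.png","pics/s20c.png",250,150,160,120,5)
E
```

```text
tcp [-316.7   67.    18.8]
handle [-320.1   67.    32.7]
cross [-112.3   47.4   63.5]
tip [-137.4   26.2   59.8]
[179.91  -8.42 100.9 ] [-0.   0.7 -2.1] 20.6167 24.0
tool shift units [-0.298  0.022  0.328]
turn units [ 0.016 -2.105  0.099]
[473.9 -85.1  18.8] [179.9  -8.4 100.9] [-0.   0.7 -2.1] 23.983421735265267 [ 0.3 -0.2  0.3 -0.3 -0.2  0.4]
```

View pics/s20c.png

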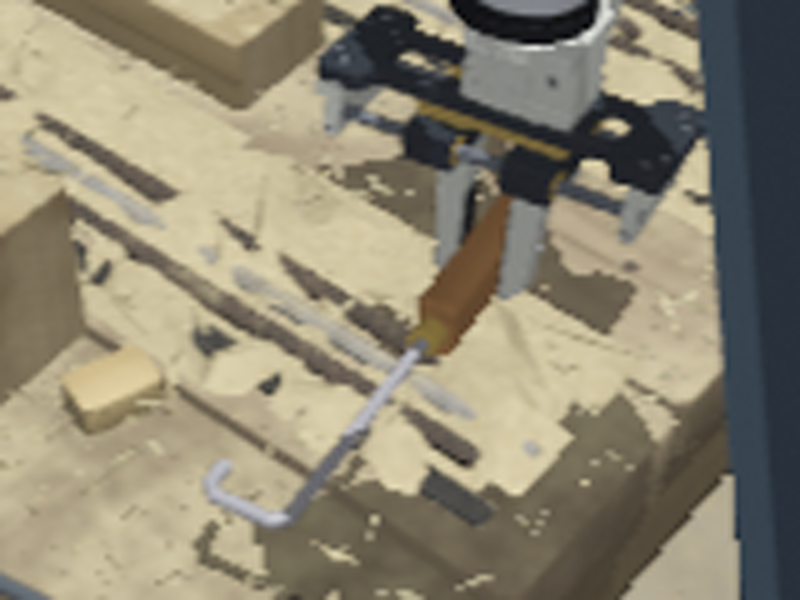

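Call:
jog_arm:
  increments:
    - [0,0,0.1,0,0,0]
    - [0,0,0.1,0,0,0]
    - [0,0,0.08,0,0,0]
    - [0,0,0,0,0,0]
    - [0,0,0,0,0,0]
    - [0,0,0,0,0,0]
    - [0,0,0,0,0,0]
    - [0,0,0,0,0,0]

```text
time_s: 21.38
eef_pos: [474.9, -83.8, 9.7]
tool_rot: [179.7, -8.1, 101.2]
force: [-1.0, -1.4, 2.3]
gripper_width: 23.6
```

```bash
python3 wl.py 21 scene
python3 - <<'E'
from h import *
crop("pics/scene_21.png","pics/s21c.png",250,150,160,120,5)
E
```

```text
[474.9 -83.8   9.7] [179.7  -8.1 101.2] [-1.  -1.4  2.3] 23.64354063950956 [ 0.1  0.1  0.  -0.1 -0.1 -0. ]
```

View pics/s21c.png

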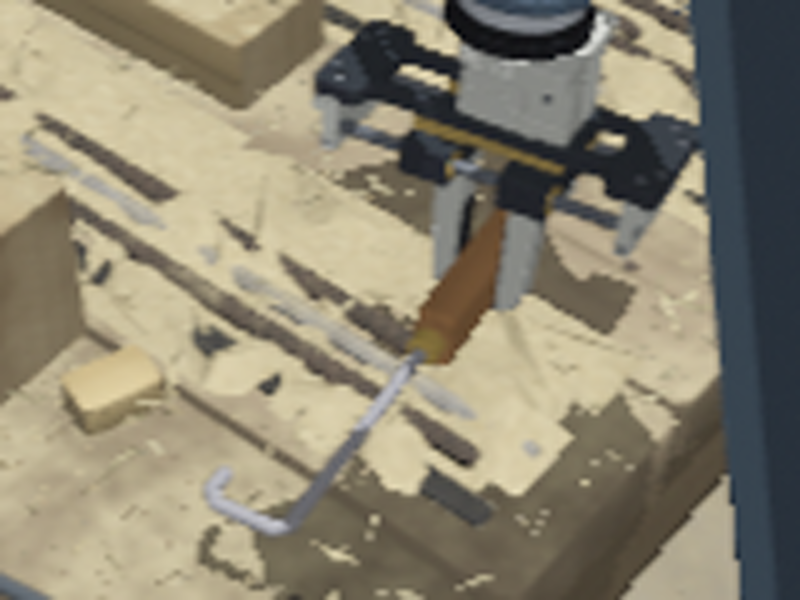

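Call:
jog_arm:
  increments:
    - [0,0,0,0,0,0]
    - [0,0,0,0,0,0]
    - [0,0,0,0,0,0]
    - [0,0,0,0,0,0]
    - [0,0,0,0,0,0]
    - [0,0,0,0,0,0]
    - [0,0,0,0,0,0]
    - [0,0,0,0,0,0]
  fingers: 0

```text
time_s: 22.1
eef_pos: [474.5, -82.9, 8.8]
tool_rot: [179.8, -8.2, 101.1]
force: [0.4, -1.4, -0.6]
gripper_width: 46.5
```

```bash
python3 wl.py 22 scene wrist
python3 - <<'E'
from h import *
crop("pics/scene_22.png","pics/s22c.png",250,150,160,120,5)
E
```

```text
[474.5 -82.9   8.8] [179.8  -8.2 101.1] [ 0.4 -1.4 -0.6] 46.53230061594112 [-0.  0. -0.  0.  0.  0.]
```

View pics/s22c.png

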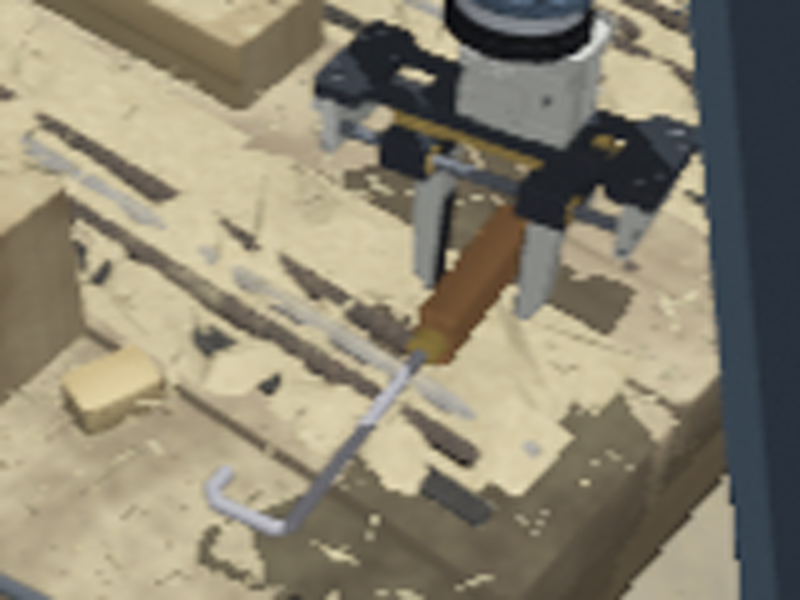

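View pics/wrist_22.png

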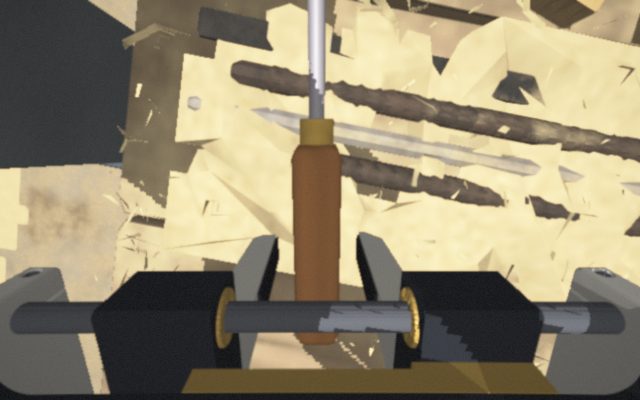

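Call:
jog_arm:
  increments:
    - [0,0,0,0,0,0]
    - [0,0,0,0,0,0]
    - [0,0,-0.3,0,0,0]
    - [0,0,-0.5,0,0,0]
    - [0,0,-0.6,0,0,0]
    - [0,0,-0.7,0,0,0]
    - [0,0,-0.7,0,0,0]
    - [0,0,-0.5,0,0,0]
  fingers: 1

```text
time_s: 22.87
eef_pos: [473.4, -99.6, 139.5]
tool_rot: [-179.6, -8.7, 101.1]
force: [0.5, 0.4, -0.2]
gripper_width: 91.8
```

Call:
jog_arm:
  increments:
    - [-0.5,0,-0.5,0,0,0]
    - [-0.6,0,-0.5,0,0,0]
    - [-0.6,0,-0.5,0,0,0]
    - [-0.6,0,0,0,0,0]
    - [-0.6,0,0,0,0,0]
    - [-0.6,0,0,0,0,0]
    - [-0.3,0,0,0,0,0]
    - [0,0,0,0,0,0]

```text
time_s: 23.53
eef_pos: [507.5, -263.3, 185.9]
tool_rot: [179.9, -8.2, 101.3]
force: [0.4, 0.7, -0.6]
gripper_width: 93.0
```

```bash
python3 wl.py 23 scene top
python3 - <<'E'
from h import *
crop("pics/scene_23.png","pics/s23c.png",250,150,160,120,5)
crop("pics/top_23.png","pics/t23c.png",150,140,160,120,5)
E
```

```text
[ 507.5 -263.3  185.9] [179.9  -8.2 101.3] [ 0.4  0.7 -0.6] 92.99066886562449 [-0.1  0.   0.7  0.4  0.7  0.4]
```

View pics/s23c.png

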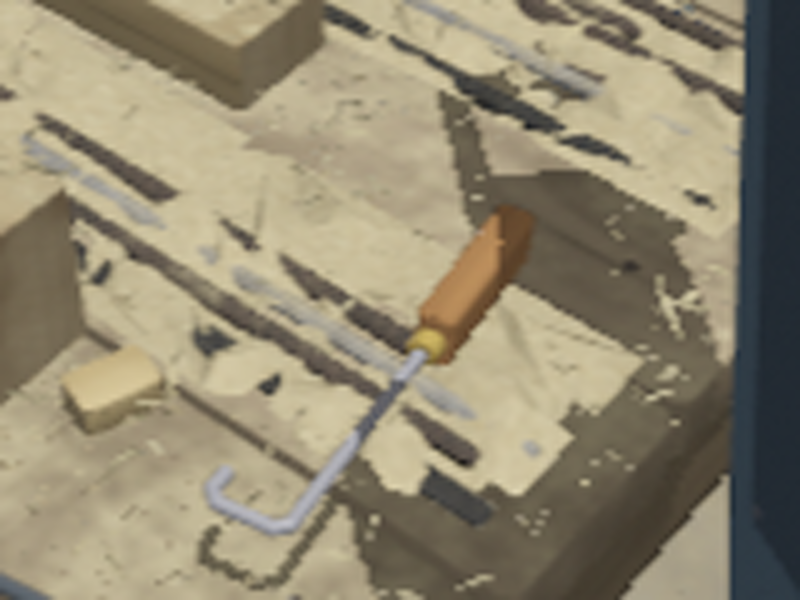

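View pics/top_23.png

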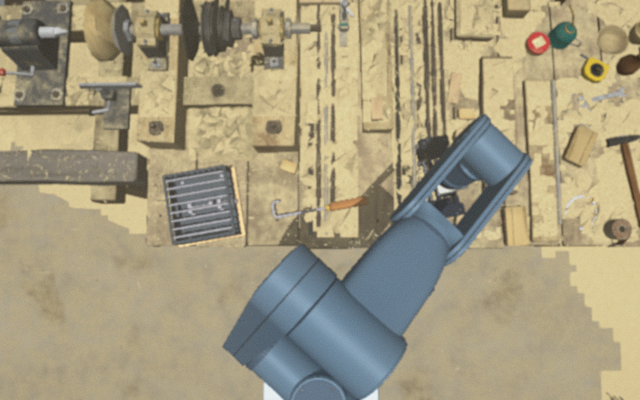

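View pics/t23c.png

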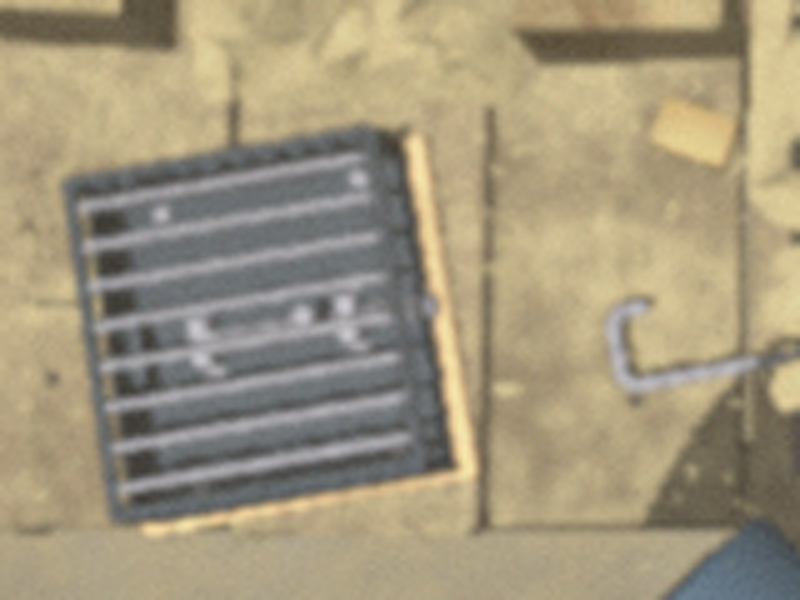

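Run:
```python
from h import *
from scipy.optimize import least_squares
def U(px,x0,y0,k): return np.array([x0,y0])+(np.array(px)+.5)/k-.5
def tri(a,b):
    f=least_squares(lambda p:np.r_[w2pix("top",p)-a,w2pix("scene",p)-b],[480,50,20]); return f.x.round(1),f.fun.round(1)
print("corner",tri(U((631,383),150,140,5),U((290,527),250,150,5)))
print("crossend",tri(U((618,318),150,140,5),U((213,490),250,150,5)))
print("tip",tri(U((645,303),150,140,5),U((224,470),250,150,5)))
# reference: initial
print("init corner",tri(U((90,82),320,130,4),U((192,152),250,150,4)),"tip",tri(U((150,74),320,130,4),U((226,114),250,150,4)))
crop("pics/top_23.png","pics/t23h.png",265,180,110,50,7)
```

```text
corner (array([435. , 121.2,  51.2]), array([ 0.4,  0.6, -0.6, -0.1]))
crossend (array([472.6, 129.7,  56.1]), array([-0.1, -0.1,  0.1,  0. ]))
tip (array([480.6, 114.8,  50.1]), array([ 0.2,  0.2, -0.2, -0. ]))
init corner (array([629.1, -62.2,  13.1]), array([ 0.1,  0.1, -0.1, -0. ])) tip (array([ 634. , -105.3,   16.9]), array([ 0.1,  0.2, -0.2, -0. ]))
```

View pics/t23h.png

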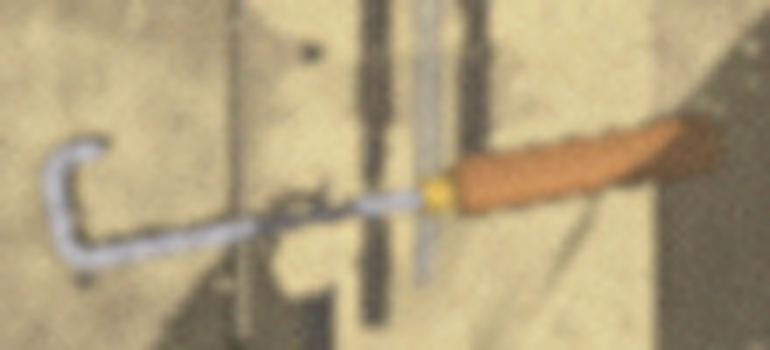

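```bash
cat > go.py <<'E'
from h import *
from scipy.spatial.transform import Rotation as Ro
import sys
a=[float(x) for x in sys.argv[1:7]]
s=ctrl.state(); T=Ro.from_euler('xyz',s["tool_rot"],degrees=True).as_matrix()
print(s["eef_pos"].round(1),s["tool_rot"].round(1),s["force"].round(1),round(s["time_s"],1))
print("shift",(T.T@(np.array(a[:3])-s["eef_pos"])/40).round(3))
R=Ro.from_euler('xyz',a[3:],degrees=True).as_matrix()
print("turn",(Ro.from_matrix(T.T@R).as_rotvec(degrees=True)/4).round(3))
E
python3 go.py 472 -95 140 180 -8.2 101
python3 - <<'E'
from h import *
def U(px,x0,y0,k): return np.array([x0,y0])+(np.array(px)+.5)/k-.5
from scipy.optimize import least_squares
def tri(a,b):
    f=least_squares(lambda p:np.r_[w2pix("top",p)-a,w2pix("scene",p)-b],[480,50,20]); return f.x.round(1),f.fun.round(1)
print("ferrule",tri(U((440,194),265,180,7),U((428,343),250,150,5)))
print("rear end top",tri(U((710,142),265,180,7),U((515,215),250,150,5)))
E
```

```text
[ 507.  -260.9  186. ] [179.9  -8.3 101.4] [-0.2  0.8 -0.5] 23.6
shift [ 4.029 -0.044  1.749]
turn [ 0.004 -0.019  0.089]
ferrule (array([462.1, -20.6,  36. ]), array([ 0.2,  0.3, -0.3, -0. ]))
rear end top (array([ 483.8, -128.4,   32.8]), array([ 0.1,  0.1, -0.1, -0. ]))
```

Call:
jog_arm:
  increments:
    - [0.4,0,0.1,0,0,0]
    - [0.6,0,0.2,0,0,0]
    - [0.6,0,0.2,0,0,0]
    - [0.6,0,0.2,0,0,0]
    - [0.6,0,0.3,0,0,0]
    - [0.6,0,0.3,0,0,0]
    - [0.5,0,0.3,0,0,0]
    - [0.2,0,0.1,0,0,0]

```text
time_s: 24.3
eef_pos: [467.2, -75.2, 141.9]
tool_rot: [180.0, -8.5, 101.6]
force: [-0.1, -0.0, 0.8]
gripper_width: 93.1
```

```bash
python3 go.py 473 -78 11 180 -8.2 101.3;python3 wl.py 24 wrist
```

```text
[467.2 -75.2 141.9] [180.   -8.5 101.6] [-0.1 -0.   0.8] 24.3
shift [-0.582  0.125  3.221]
turn [ 0.002 -0.085  0.066]
[467.2 -75.2 141.9] [180.   -8.5 101.6] [-0.1 -0.   0.8] 93.12724535693638 [10.5 -4.2  8.7  0.7 -6.9  7.8]
```

View pics/wrist_24.png

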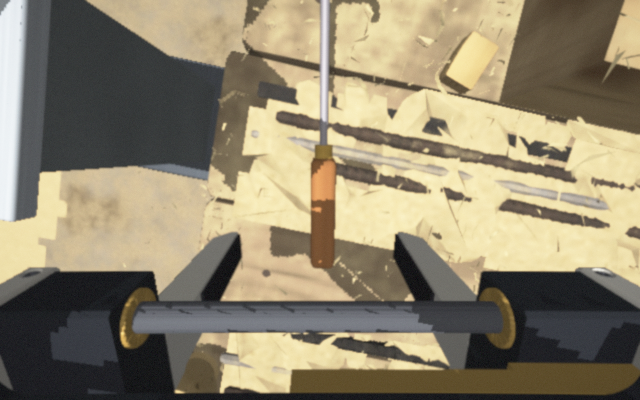

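Call:
jog_arm:
  increments:
    - [-0.1,0.03,0.3,0,0,0]
    - [-0.1,0.03,0.5,0,0,0]
    - [-0.1,0.03,0.5,0,0,0]
    - [-0.1,0.03,0.5,0,0,0]
    - [-0.1,0,0.4,0,0,0]
    - [-0.05,0,0.2,0,0,0]
    - [0,0,0.1,0,0,0]
    - [0,0,0,0,0,0]

```text
time_s: 25.02
eef_pos: [478.1, -81.8, 41.6]
tool_rot: [179.4, -8.1, 102.1]
force: [0.2, -0.5, 0.6]
gripper_width: 92.7
```

```bash
python3 go.py 473 -78 11 180 -8.2 101.3;python3 wl.py 25 wrist
```

```text
[478.1 -81.8  41.6] [179.4  -8.1 102.1] [ 0.2 -0.5  0.6] 25.0
shift [ 0.012 -0.113  0.774]
turn [0.112 0.033 0.207]
[478.1 -81.8  41.6] [179.4  -8.1 102.1] [ 0.2 -0.5  0.6] 92.67508614013973 [-0.3 -0.1 -1.  -0.2  0.8 -0.2]
```

View pics/wrist_25.png

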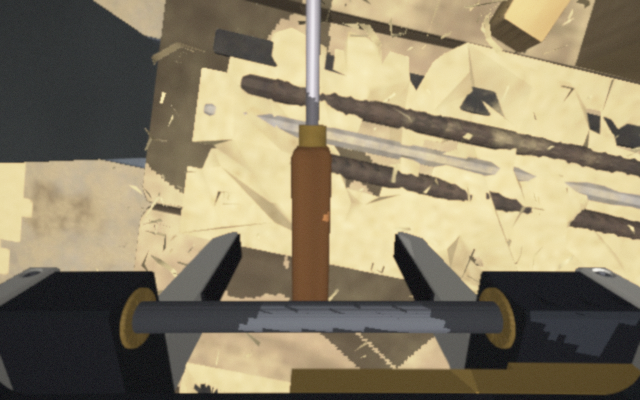

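Call:
jog_arm:
  increments:
    - [0.05,-0.05,0.2,0,0,0.1]
    - [0.05,-0.04,0.25,0,0,0.1]
    - [0,0,0.2,0,0,0]
    - [0,0,0.1,0,0,0]
    - [0,0,0.05,0,0,0]
    - [0,0,0,0,0,0]
    - [0,0,0,0,0,0]
    - [0,0,0,0,0,0]

```text
time_s: 25.73
eef_pos: [476.5, -75.6, 12.8]
tool_rot: [179.1, -7.7, 101.3]
force: [-0.1, -0.4, -0.4]
gripper_width: 92.7
```

Call:
jog_arm:
  increments:
    - [0,0,0,0,0,0]
    - [0,0,0,0,0,0]
    - [0,0,0,0,0,0]
    - [0,0,0,0,0,0]
    - [0,0,0,0,0,0]
    - [0,0,0,0,0,0]
    - [0,0,0,0,0,0]
    - [0,0,0,0,0,0]
  fingers: -1
  grip_force: 50

```text
time_s: 26.4
eef_pos: [477.6, -76.2, 13.9]
tool_rot: [179.0, -7.6, 101.3]
force: [0.8, 0.0, -0.9]
gripper_width: 44.3
```

Call:
jog_arm:
  increments:
    - [0,0,0,0,0,0]
    - [0,0,0,0,0,0]
    - [0,0,0,0,0,0]
    - [0,0,0,0,0,0]
    - [0,0,0,0,0,0]
    - [0,0,0,0,0,0]
    - [0,0,0,0,0,0]
    - [0,0,0,0,0,0]
  fingers: -1

```text
time_s: 27.07
eef_pos: [477.2, -76.3, 13.8]
tool_rot: [179.0, -7.6, 101.4]
force: [-0.2, 0.0, -0.3]
gripper_width: 23.8
```

```bash
python3 go.py 473 -78 150 180 0 101.3;python3 wl.py 26 wrist
```

```text
[477.2 -76.3  13.8] [179.   -7.6 101.4] [-0.2  0.  -0.3] 27.1
shift [ 0.431 -0.055 -3.378]
turn [ 0.236 -1.912 -0.003]
[477.2 -76.3  13.8] [179.   -7.6 101.4] [-0.2  0.  -0.3] 23.828511489972495 [ 0.  -0.  -0.1  0.1 -0.  -0.1]
```

View pics/wrist_26.png

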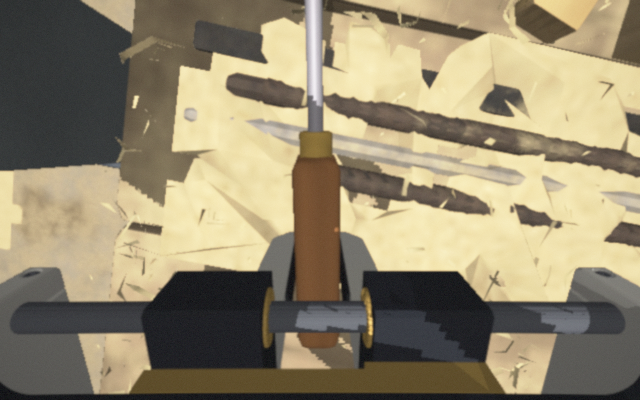

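Call:
jog_arm:
  increments:
    - [0,0,-0.3,0,0,0]
    - [0,0,-0.4,0.05,-0.25,0]
    - [0,0,-0.5,0.05,-0.3,0]
    - [0,0,-0.5,0.05,-0.4,0]
    - [0,0,-0.4,0.05,-0.4,0]
    - [0,0,-0.3,0.03,-0.3,0]
    - [0,0,-0.2,0,-0.2,0]
    - [0,0,0,0,0,0]

```text
time_s: 27.78
eef_pos: [475.7, -85.5, 118.7]
tool_rot: [-179.6, -0.2, 101.2]
force: [-0.0, -0.0, -2.1]
gripper_width: 23.5
```

Call:
jog_arm:
  increments:
    - [0,0,0,0,0,0.5]
    - [0,0,0,0,0,1]
    - [0,0,0,0,0,1]
    - [0,0,0,0,0,1]
    - [0,0,0,0,0,1]
    - [0,0,0,0,0,1]
    - [0,0,0,0,0,1]
    - [0,0,0,0,0,1]

```text
time_s: 28.45
eef_pos: [471.9, -83.3, 111.9]
tool_rot: [-178.9, -0.3, 69.9]
force: [0.1, -0.8, -0.9]
gripper_width: 23.8
```

Call:
jog_arm:
  increments:
    - [0,0,0,0,0,1]
    - [0,0,0,0,0,1]
    - [0,0,0,0,0,1]
    - [0,0,0,0,0,1]
    - [0,0,0,0,0,1]
    - [0,0,0,0,0,1]
    - [0,0,0,0,0,1]
    - [0,0,0,0,0,1]

```text
time_s: 29.12
eef_pos: [451.2, -75.9, 98.8]
tool_rot: [-176.4, 1.9, 37.2]
force: [-9.1, 2.8, -0.0]
gripper_width: 26.2
```

```bash
python3 go.py 444 -161 110 180 0 29.5;python3 wl.py 27 scene top
python3 - <<'E'
from h import *
crop("pics/scene_27.png","pics/s27c.png",200,110,200,150,4)
E
```

```text
[451.2 -75.9  98.8] [-176.4    1.9   37.2] [-9.1  2.8 -0. ] 29.1
shift [-1.438  1.568 -0.332]
turn [-0.864  0.529  1.91 ]
[451.2 -75.9  98.8] [-176.4    1.9   37.2] [-9.1  2.8 -0. ] 26.160713487967897 [ 0.2  1.2  3.3 -0.9  3.4 47.7]
```

View pics/s27c.png

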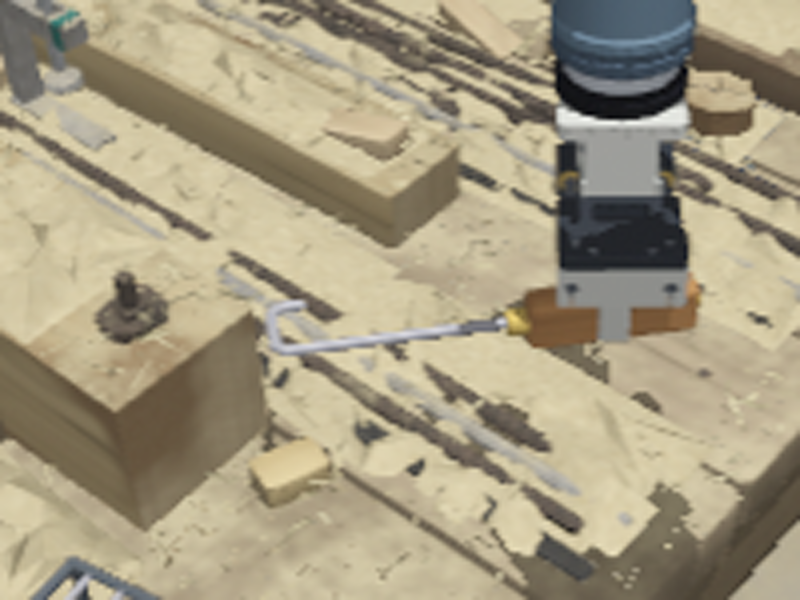

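View pics/top_27.png

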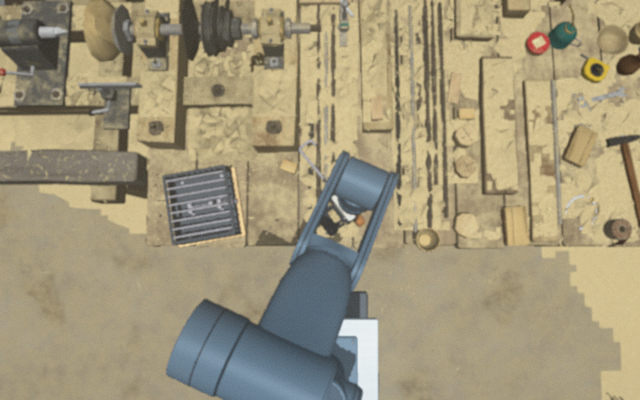

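Call:
jog_arm:
  increments:
    - [-0.2,0.1,-0.1,0,0,0]
    - [-0.2,0.2,-0.1,-0.15,0.1,0]
    - [-0.2,0.25,0,-0.15,0.1,0.2]
    - [-0.2,0.25,0,-0.15,0.1,0.3]
    - [-0.2,0.25,0,-0.15,0.1,0.3]
    - [-0.2,0.25,0,-0.1,0.1,0.3]
    - [-0.1,0.2,0,0,0,0]
    - [-0.05,0.05,0,0,0,0]

```text
time_s: 29.88
eef_pos: [444.9, -165.5, 103.8]
tool_rot: [-179.5, -0.3, 32.8]
force: [0.1, 0.1, -1.4]
gripper_width: 23.7
```

```bash
python3 go.py 444 -161 110 180 0 29.5;python3 wl.py 28 scene top wrist
python3 - <<'E'
from h import *
crop("pics/scene_28.png","pics/s28c.png",230,110,200,150,4)
crop("pics/top_28.png","pics/t28c.png",280,120,160,120,5)
E
```

```text
[ 444.9 -165.5  103.8] [-179.5   -0.3   32.8] [ 0.1  0.1 -1.4] 29.9
shift [ 0.043 -0.107 -0.153]
turn [-0.138 -0.078  0.828]
[ 444.9 -165.5  103.8] [-179.5   -0.3   32.8] [ 0.1  0.1 -1.4] 23.742806866776277 [-5.1  0.1  0.2  0.4  0.3 -4.4]
```

View pics/s28c.png

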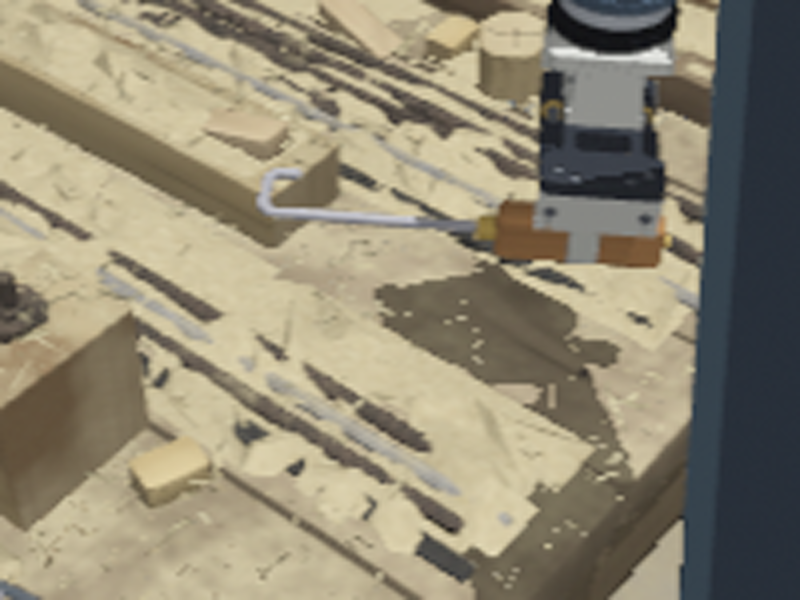

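View pics/t28c.png

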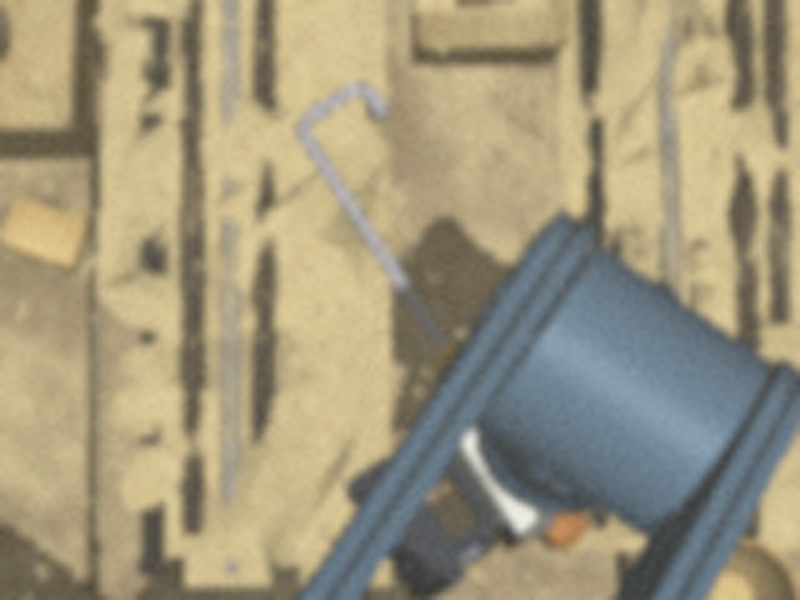

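View pics/wrist_28.png

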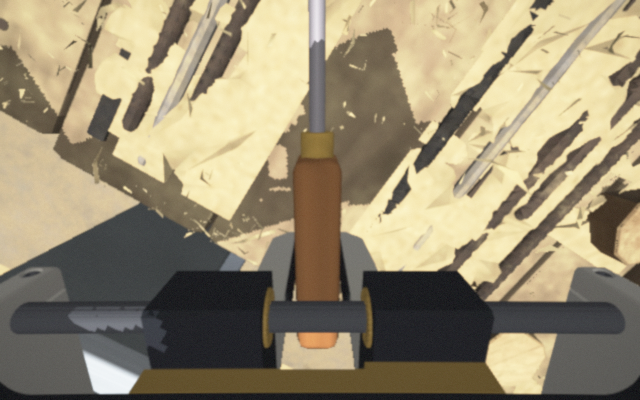

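Call:
jog_arm:
  increments:
    - [0,-0.05,0.2,-0.03,-0.02,0.2]
    - [0,-0.05,0.3,-0.03,-0.02,0.3]
    - [0,0,0.4,-0.03,0,0.3]
    - [0,0,0.4,0,0,0]
    - [0,0,0.4,0,0,0]
    - [0,0,0.2,0,0,0]
    - [0,0,0.1,0,0,0]
    - [0,0,0,0,0,0]

```text
time_s: 30.7
eef_pos: [442.2, -153.6, 18.3]
tool_rot: [-179.6, -0.1, 29.7]
force: [-0.5, 0.9, -1.5]
gripper_width: 23.8
```

```bash
python3 go.py 444 -161 5 180 0 29.5;python3 wl.py 29 scene top
python3 - <<'E'
from h import *
crop("pics/scene_29.png","pics/s29c.png",250,130,200,150,4)
crop("pics/top_29.png","pics/t29c.png",300,120,160,120,5)
E
```

```text
[ 442.2 -153.6   18.3] [-1.796e+02 -1.000e-01  2.970e+01] [-0.5  0.9 -1.5] 30.7
shift [-0.054  0.184  0.332]
turn [-0.089 -0.033  0.047]
[ 442.2 -153.6   18.3] [-1.796e+02 -1.000e-01  2.970e+01] [-0.5  0.9 -1.5] 23.842067443423208 [ 0.8  0.2 -0.  -0.   0.3  0.2]
```

View pics/s29c.png

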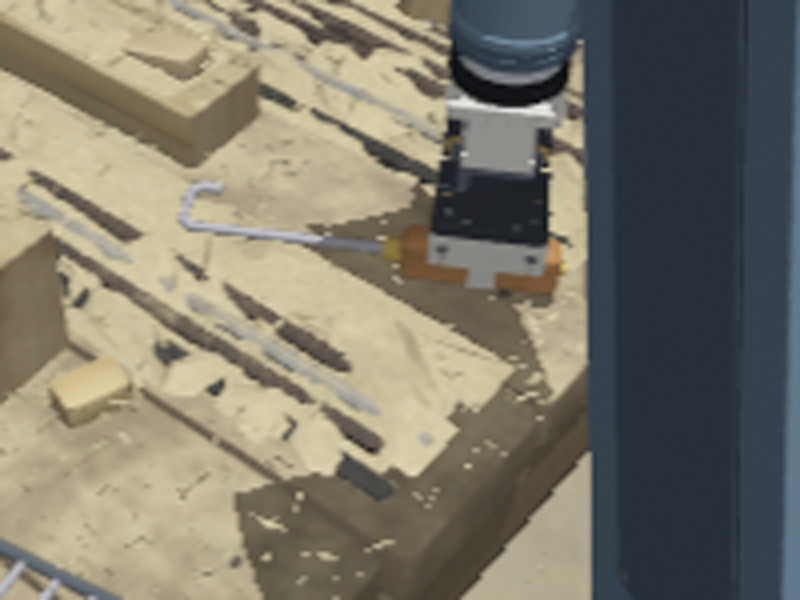

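View pics/t29c.png

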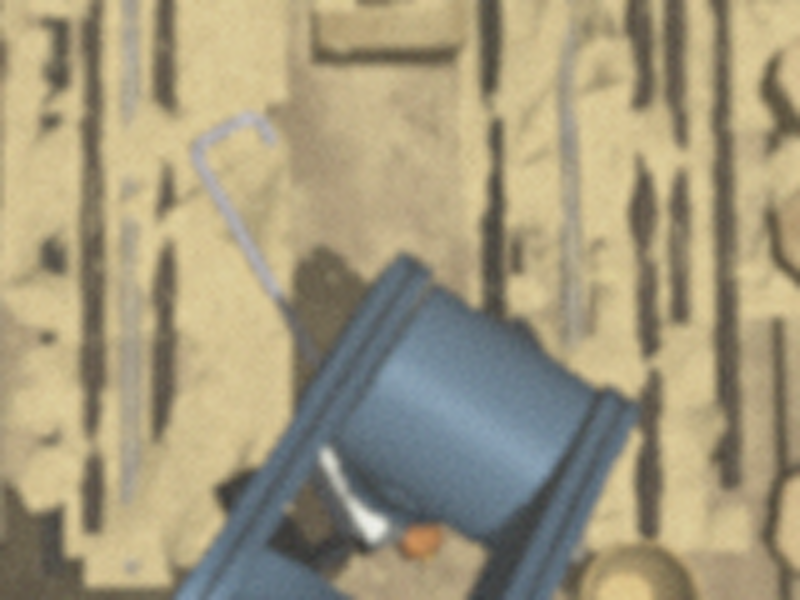

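Call:
jog_arm:
  increments:
    - [-0.03,0.12,0.03,-0.04,0,0]
    - [-0.03,0.1,0.08,-0.04,0,0]
    - [0,0,0.1,0,0,0]
    - [0,0,0.08,0,0,0]
    - [0,0,0,0,0,0]
    - [0,0,0,0,0,0]
    - [0,0,0,0,0,0]
    - [0,0,0,0,0,0]

```text
time_s: 31.47
eef_pos: [448.1, -166.1, 9.6]
tool_rot: [179.5, -0.4, 29.6]
force: [-1.2, -0.7, -1.3]
gripper_width: 23.6
```

```bash
python3 go.py 444 -161 5 180 0 29.5;python3 wl.py 30 scene top
python3 - <<'E'
from h import *
crop("pics/scene_30.png","pics/s30c.png",250,130,200,150,4)
E
```

```text
[ 448.1 -166.1    9.6] [179.5  -0.4  29.6] [-1.2 -0.7 -1.3] 31.5
shift [-0.027 -0.163  0.113]
turn [ 0.116 -0.09   0.035]
[ 448.1 -166.1    9.6] [179.5  -0.4  29.6] [-1.2 -0.7 -1.3] 23.56862025919525 [-0.1  0.1 -0.   0.   0.   0.1]
```

View pics/s30c.png

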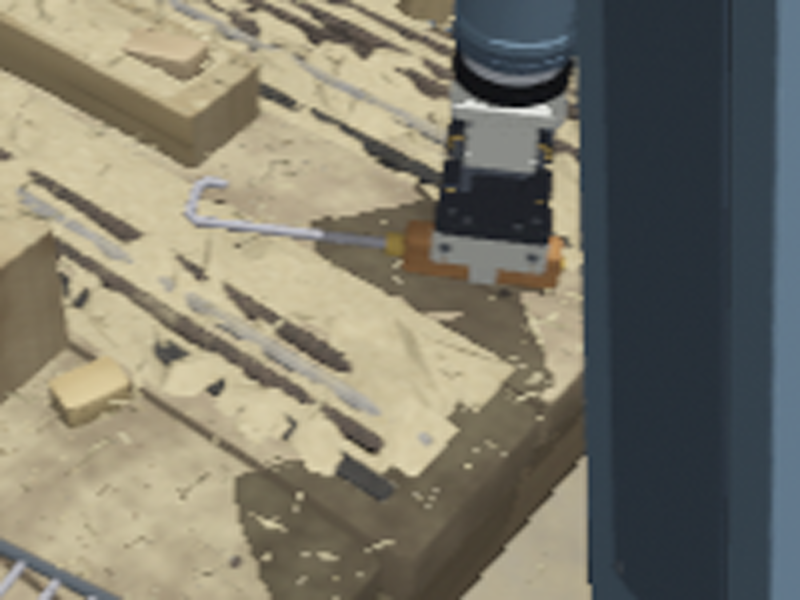

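Still hanging free (−1.3 N). Lower further, gently.

Call:
jog_arm:
  increments:
    - [0,-0.03,0.08,0,0,0]
    - [0,0,0.06,0,0,0]
    - [0,0,0.04,0,0,0]
    - [0,0,0,0,0,0]
    - [0,0,0,0,0,0]
    - [0,0,0,0,0,0]
    - [0,0,0,0,0,0]
    - [0,0,0,0,0,0]

```text
time_s: 32.23
eef_pos: [448.4, -165.2, 7.3]
tool_rot: [179.3, -0.4, 29.7]
force: [0.5, -0.3, -1.5]
gripper_width: 23.5
```

Call:
jog_arm:
  increments:
    - [0,0,0.1,0,0,0]
    - [0,0,0.06,0,0,0]
    - [0,0,0,0,0,0]
    - [0,0,0,0,0,0]
    - [0,0,0,0,0,0]
    - [0,0,0,0,0,0]
    - [0,0,0,0,0,0]
    - [0,0,0,0,0,0]

```text
time_s: 32.9
eef_pos: [448.9, -165.1, 5.8]
tool_rot: [179.3, -0.5, 29.8]
force: [-0.7, 0.4, 5.6]
gripper_width: 23.7
```

Contact (+5.6 N). Release and lift away.

Call:
jog_arm:
  increments:
    - [0,0,0,0,0,0]
    - [0,0,0,0,0,0]
    - [0,0,0,0,0,0]
    - [0,0,0,0,0,0]
    - [0,0,0,0,0,0]
    - [0,0,0,0,0,0]
    - [0,0,0,0,0,0]
    - [0,0,0,0,0,0]
  fingers: 0.3

```text
time_s: 33.57
eef_pos: [449.3, -165.4, 5.4]
tool_rot: [179.3, -0.5, 29.8]
force: [0.1, -0.6, 0.2]
gripper_width: 60.3
```

Call:
jog_arm:
  increments:
    - [0,0,0,0,0,0]
    - [0,0,-0.2,0,0,0]
    - [0,0,-0.4,0,0,0]
    - [0,0,-0.6,0,0,0]
    - [0,0,-0.7,0,0,0]
    - [0,0,-0.7,0,0,0]
    - [0,0,-0.7,0,0,0]
    - [0,0,-0.5,0,0,0]

```text
time_s: 34.23
eef_pos: [443.2, -161.8, 161.7]
tool_rot: [179.9, -0.1, 29.8]
force: [0.2, -0.5, -0.9]
gripper_width: 60.6
```

Call:
jog_arm:
  increments:
    - [0,0.5,-0.3,0,0,0]
    - [0,0.7,-0.3,0,0,0]
    - [0,0.8,0,0,0,0]
    - [0,0.8,0,0,0,0]
    - [0,0.8,0,0,0,0]
    - [0,0.8,0,0,0,0]
    - [0,0.6,0,0,0,0]
    - [0,0.2,0,0,0,0]

```text
time_s: 34.9
eef_pos: [551.1, -347.6, 203.2]
tool_rot: [179.1, -0.5, 30.0]
force: [0.7, 0.6, 1.0]
gripper_width: 60.2
```

```bash
python3 wl.py 31 scene top
python3 - <<'E'
from h import *
crop("pics/scene_31.png","pics/s31c.png",250,130,200,150,4)
crop("pics/top_31.png","pics/t31c.png",320,130,130,130,4)
crop("pics/top_31.png","pics/t31g.png",150,140,160,120,5)
E
```

```text
[ 551.1 -347.6  203.2] [179.1  -0.5  30. ] [0.7 0.6 1. ] 60.24770591993009 [ -2.7   8.1 -13.3   0.3   6.7  -2.6]
```

View pics/s31c.png

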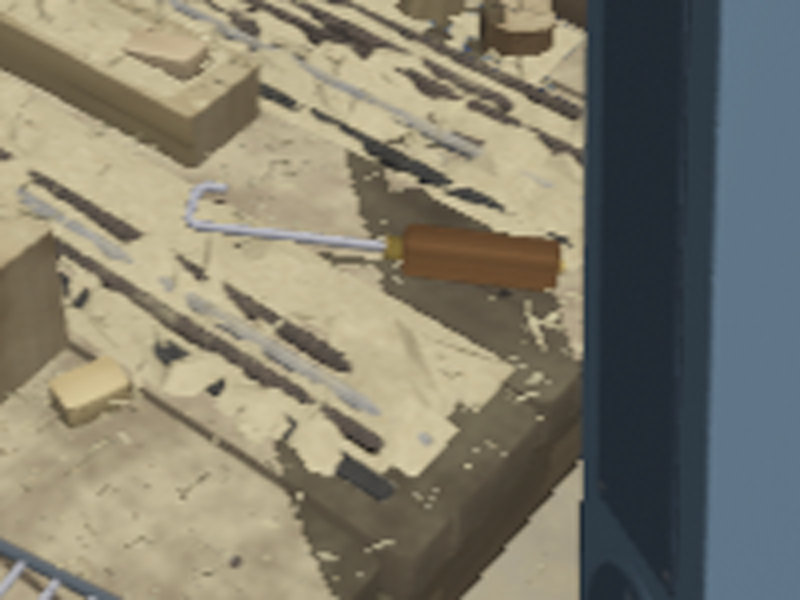

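View pics/t31c.png

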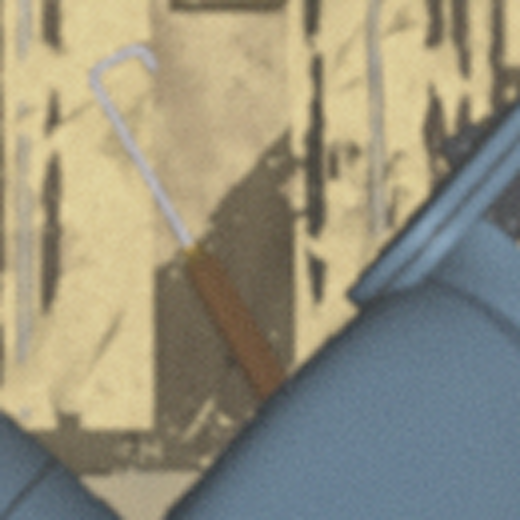

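View pics/t31g.png

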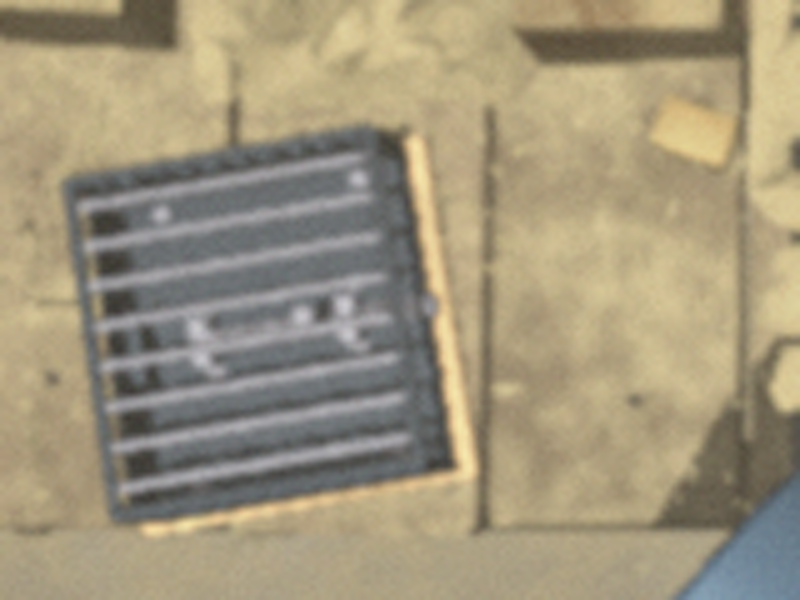

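View pics/top_31.png

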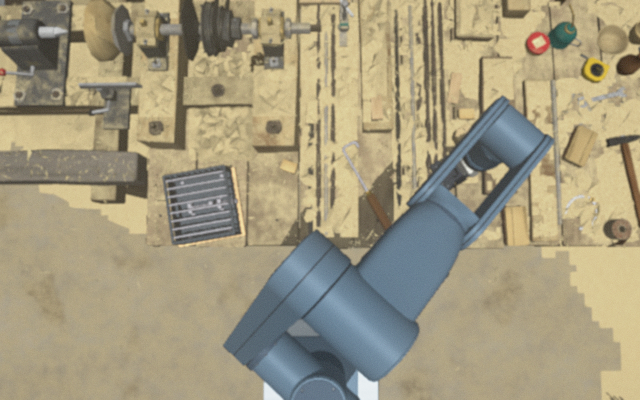

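Run:
```python
from h import *
from scipy.optimize import least_squares
def U(px,x0,y0,k): return np.array([x0,y0])+(np.array(px)+.5)/k-.5
def tri(a,b):
    f=least_squares(lambda p:np.r_[w2pix("top",p)-a,w2pix("scene",p)-b],[480,50,20]); return f.x.round(1),f.fun.round(1)
print("corner",tri(U((97,76),320,130,4),U((192,226),250,130,4)))
print("tip",tri(U((154,67),320,130,4),U((225,187),250,130,4)))
print("ferrule",tri(U((193,249),320,130,4),U((394,247),250,130,4)))
print("pin",cp("top",(302,316),150,140,5,84))
```

```text
corner (array([633.5, -67.3,  12.6]), array([ 0.1,  0.1, -0.1, -0. ]))
tip (array([ 638.2, -108.3,   19.4]), array([ 0.2,  0.3, -0.4, -0.1]))
ferrule (array([ 506.1, -135.9,   18.6]), array([ 0.4,  0.7, -0.9, -0.1]))
pin [61.1  0.3 84. ]
```

Run:
```python
from station import ctrl
print(ctrl.hand_in())
```

```text
the job is handed in; nothing more can be done
None
```

I drew the bolt back to its stop with the hooked rod and laid the rod flat on the bench. The job was handed in at about 35 s of the 69 s allowed.

**Last checks before handing in:**
- **Bolt:** the knob measures at guard x ≈ 61 mm in the top camera, so about 44 of 45 mm drawn. A harder pull moved it no further.
- **Rod:** triangulated heights are 19 mm at the ferrule and 13–19 mm at the hook, against 13–17 mm at the hook at the start. It lies next to its starting place, well clear of the guard.
- **Offcut:** it shows at the same pixels as at the start.
- **Cup and blank:** in the last top picture the arm hides the cup and part of the view round the blank. I saw both in earlier pictures, did not measure them again, and know of no contact with either.

**What did not go to plan:**
- **Slip at the stop:** I pulled a little too far, so the handle slid about 13 mm in the grip and tilted.
- **First laying down:** the handle's front came to rest on raised shavings, which left the hook about 50 mm high. I picked the rod up again and laid it at its original spot.
- **Touch on the timber:** while I was swinging it round, the wrist force reached about 9 N. I took that to be the hook brushing the lathe timber, and it came free when I backed off.

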